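# Knock a potted ring core out of its mould and hang it on a swivel hook

### The arm

A 6-joint arm with a two-finger parallel gripper is mounted at the origin on the work surface. World frame = base frame: x ahead of the robot, y to its left, z up, the work surface at z = 0. Lengths are in m, angles in rad, forces in N, time in s.
With the tool pointing down it reaches from about 0.3 to 0.75 m from the base axis. Payload 8.5 kg.
Tool frame: the origin (TCP) lies midway between the tips of the shut fingers; the grasp point (between the pads) lies 19 mm behind it; z points along the fingers, x is the direction in which the jaws open and shut, and the axes are right-handed (so a half turn about z gives the same grasp; the last joint's range is limited). The gripper opens to 85 mm and grips with 20 to 120 N. Pads are 22 mm wide; open, the fingers measure 114 mm over their backs; the gripper's body (76 mm by 85 mm) begins 54 mm behind the grasp point. The pads swing forward as they close: fully open they stand 13 mm farther back than shut.
Start: joints at [1.005, 0.381, 1.297, -0, 1.464, -0.215], TCP at [0.189, 0.516, 0.231] pointing down, gripper open.
Joint ranges: [-3.11, 3.11], [-0.89, 2.33], [0.22, 2.48], [-1.42, 4.56], [0.17, 2.85], [-2.88, 2.88]. Speed limits (rad/s): [2.39, 2.39, 3.14, 3.14, 3.14, 3.14].

### API

Orientations are given as a 3x3 rotation matrix whose columns are the frame's x, y, z axes.
In Python, from workcell import readout, viewer, workorder, search_frame, trace gives the robot as it stands.
- The arm moves only by the tool apply_moves, never from a script. Its argument "series" is one flat list of numbers, 7 for each row, row after row: the shift along the tool's x, y, z in units of 500 mm (1.0 is 500 mm), then the turn, a rotation vector about the tool's x, y, z in units of 90 degrees (1.0 is 90 degrees), then the finger opening in mm, from 0 to 85.4. In form: [tx, ty, tz, wx, wy, wz, fingers, tx, ty, tz, wx, wy, wz, fingers, ...]. A call has 1 to 20 rows; each row is the pose to reach, as a shift and turn from the pose commanded when the call began, along the tool's axes at that moment; what a row does not reach only later rows make up. A row lasts 1/12 s, in which the tool goes at most 41.7 mm and 7.16 degrees, less where a joint would pass 70% of its speed; a pose out of reach is approached as far as the arm can. A call with a number of a shift or a turn outside -1 to 1 is refused whole. A call with a gripper value outside its range is refused whole. The fingers move at their own pace and stop on an object; "force" is the grip in N (left out, the last holds). Time passes only in rows, so rows that repeat a pose let the fingers close. It gives the time, the measured TCP pose, the force and the opening at its end, in the units of the state.
- readout.state(): the state, without advancing time (a new reading comes with each control period).
- viewer.capture(name): name is "side" or "top" or "wrist"; returns (picture, depth): 384x512x3 uint8, red, green, blue; 384x512 float32, m along the optical axis (not along the pixel's ray), 0 where there is no reading.
- viewer.camera_model(name): a dict with "mtx" (3x3 intrinsics, pixels), "k1" (the pictures are not rectified: a ray, as slopes to the right and down, at radius r is drawn at 1 + k1 r^2 times it, then the intrinsics apply), "rvec" (rotation vector, rad) and "tvec" (3), from world to camera coordinates, as OpenCV has them. Camera axes: x right, y down, z forward; pixel columns grow to the right and rows downward; lengths in m; the calibration is good to about 2 mm. A picture is of the moment at which its call begins: read the wrist's pose just before it. camera_model takes no time and is no camera call; for the wrist camera it gives the pose at the moment of the call.
- workorder.sign_off(): hands the job in, once; it reports no verdict.
Trained networks look in the newest picture that a camera, given by its name, has taken for a name from the list of things; names that differ only in an ending like _2 or _b are one class to them, and where a whole thing is asked for, a point or a joint stands for the part that bears it (a point fixed in the world has none). Each returns a list of dicts, best first, with "confidence" (0 to 1); they miss things now and then, are a little off and sometimes report something else, mostly with a low value. They report only what shows in the picture. A call takes as long as a camera call. They do not tell look-alikes from the thing itself.
- search_frame(target, camera): "pixel" ([row, column] in pixels, amid what is visible of it).
- trace(target, camera): "region" (384x512 bool, what is visible of it) and "pixel" ([row, column] in pixels, amid what is visible of it).
The state is a dict: "time": time; "joints": joint angles; "qd": joint speeds; "joint_efforts": joint torques, N m; "tcp_pos": TCP position; "eef_rot": TCP orientation; "contact_force": force on the tool from outside, world axes, zero at the start; "moment": the same for the moment, N m; "width": finger opening in m.
Only numpy, scipy, OpenCV 4.12 (cv2) and the standard library are available. Lean on these libraries where they do the work, as an engineer would, in place of code of your own. Each camera call takes 0.05 s, during which the arm holds its last target. There are 200 camera calls.

### The job

Knock the cured ring core out of the potting mould by pressing the mould's knockout lever all the way down, and swivel the hook on the hanging stand round until it faces straight out over the long end of the stand's foot. Once the hook faces that way, hang the ring on it so that it hangs free in the bend of the hook, still facing out over the long end. The stand is not fastened down, so turn its hook and put the ring on gently, by feel, without tipping or shoving the stand or forcing the ring against the hook, and leave the other things on the bench where they are.

Things in the scene. Friction and masses are not known exactly. Their poses are not given: they have to be found in the camera images.
- mould: Potting mould on an ejector stand, bolted down: grey base 150 x 110 x 12, two cheeks, aluminium mould plate 90 x 90 with its top face 92 above the bench and a round pocket 49.5 across in the middle. The pocket's floor is the knockout rod's head, 45 across, 19 below the face when down. Origin: centre of the underside, below the pocket; z up. The lever sticks out towards -x.
- lever (a joint): Knockout lever: 0 at the start (knob up), 0.38 at its stop (knob right down). A see-saw on a level pin along the mould's y at x -32, z 45 of the mould; pressing the knob lifts the knockout rod 38 mm per rad, 14.4 at the stop. Stiff: about 6 N down on the knob moves it, the same all the way. No spring: it stays where it is left.
- lever_knob (a point): Centre of the black ball knob (26 across) on the end of the lever, 115 from the pivot axis. At the start it is at x -143, y 0, z 73 in the mould's frame; with the lever at its stop at x -146, y 0, z 30.
- ring_core: Dark grey ring (a core potted in epoxy), outside 48, bore 24, 18 thick, about 80 g. Origin: its centre; z: the axis of the bore. It starts flat in the mould's pocket, its top 1 below the face, 0.75 clearance all round, so it cannot be gripped. With the lever at its stop it stands 13.4 proud of the face and stays there.
- stand: Hanging stand, loose on the bench, 2 kg: cast grey foot 170 x 120 x 14 and an upright rod 12 thick at x +30, y 0, so that the foot's long end is its -x end. Origin: centre of the foot's underside; x along the foot, z up. Its top, the hook's hub, is 218 above the bench. About 6 N sideways at hook height tips it.
- hook: Steel swivel hook on the stand's rod. Turns about the rod with light friction (under 1 N at the tip), either way past the foot's long end, and stays. Origin: on the rod's axis, 200 up; z up, x along the arm to the tip: the way it faces. Bar 8 thick: from the hub (24 across, z -15 to 18) the arm runs out nearly level to a bend 48 from the axis, then rises outwards at 45 degrees to the tip.
- hook_tip (a point): Centre of the round end of the hook's tip: x 72, y 0, z 23 in the hook's frame.
- hook_seat (a point): Middle of the bar just inside the bend, where a hung ring rests: x 42, y 0, z 0 in the hook's frame. A hung ring's centre lies about 8 below the bar, its axis roughly along the arm. To pass over the tip, the ring's bore must be tipped to within about 25 degrees of the line of the rising end.
- wire_spool: Bystander: spool of copper wire, 58 across, 55 high. Origin: centre of its underside.
- mixing_cup: Bystander: white plastic cup, 52 across, 55 high. Origin: centre of its underside.
- resin_jar: Bystander: amber glass jar with a white lid, 66 across, 85 high. Origin: centre of its underside.
- screwdriver: Bystander: screwdriver with a black handle, lying, 150 long along its x. Origin: on the bench under its middle.
- calliper: Bystander: slide calliper, lying, 170 long along its x. Origin: underside, mid-beam.
- small_spool: Bystander: small spool of green wire, 40 across, 30 high. Origin: centre of its underside.
- tweezers: Bystander: steel tweezers, lying, 124 long along their x. Origin: underside, middle.
Things that resemble listed ones, but are neither listed nor needed, are in the scene too. Of the things like the ring_core, leave any that is green or yellow; of the rest the smaller one is meant.

How it is judged:
By the outcome, as a careful person would: the job done as asked, in the order asked, and still so for the second after the job is handed in, with the robot touching nothing.
It also fails if it takes over 66 s, if anything falls off the work surface, if the arm or the gripper's body presses on something with over 40 N, if the wrist force passes 120 N, or if a joint passes its speed limit or range.

## Working session

There is one attempt and no reset: what is moved stays moved. The work goes in short steps, Python scripts to look and compute and a tool call to move; the robot and the scene stay as the last step left them, time stands still between calls to the robot, and variables do not carry over. Pictures are saved under pics/ and viewed, about 8 in all and at most 12, crops included, and the job is handed in when it is done.

Besides the shell and the picture viewer there is one more tool, called after ">>>" by a JSON object that holds its "name" and its "arguments". apply_moves: Moves the arm, as the interface text tells. Shifts and turns lie within -1 to 1; 1 stands for 500 mm of shift or 90 degrees of turn. Its arguments: {"type":"object","properties":{"series":{"type":"array"},"force":{"type":"number"}},"required":["series"]}

```bash
ls; mkdir -p pics; cat > h.py <<'E'
import numpy as np, cv2
from workcell import readout, viewer, workorder, search_frame, trace
def cap(n):
    p,d=viewer.capture(n); return p,d,viewer.camera_model(n)
def Rt(m): return cv2.Rodrigues(np.array(m["rvec"],float))[0], np.array(m["tvec"],float).ravel()
def slopes(m,rc):
    rc=np.atleast_2d(np.asarray(rc,float)); K=np.array(m["mtx"],float)
    return cv2.undistortPoints(rc[:,None,::-1].copy(),K,np.array([float(m["k1"]),0,0,0]))[:,0]
def ray(m,rc):
    R,t=Rt(m); s=slopes(m,rc); v=np.c_[s,np.ones(len(s))]@R; return -R.T@t, v
def at_z(m,rc,z):
    c,v=ray(m,rc); return c+v*((z-c[2])/v[:,2:3])
def pts(m,d,mask):
    r,c=np.nonzero(mask&(d>0)); o,v=ray(m,np.c_[r,c]); return o+v*d[r,c][:,None]
def proj(m,P):
    return cv2.projectPoints(np.atleast_2d(np.asarray(P,float)),np.array(m["rvec"],float),np.array(m["tvec"],float),np.array(m["mtx"],float),np.array([float(m["k1"]),0,0,0]))[0][:,0,::-1]
def save(n,p): cv2.imwrite("pics/"+n,p[:,:,::-1])
E
python3 - <<'E'
from h import *
for n in("top","side"):
    p,d,m=cap(n); save(n+"0.png",p); np.savez(n+"0.npz",p=p,d=d)
    print(n,(d>0).mean(), ray(m,[[192,256]]))
    for t in["mould","lever_knob","ring_core","stand","hook","hook_tip","hook_seat"]:
        for q in search_frame(t,n)[:4]:
            r,c=np.round(q["pixel"]).astype(int); z=d[r,c]
            o,v=ray(m,[[r,c]]); print(n,t,round(q["confidence"],2),r,c,np.round(o+v*z,3)[0])
print(readout.state()["time"])
E
```

```text
pics
top 0.9957936604817709 (array([ 0.48790159, -0.00792885,  1.2918048 ]), array([[ 0.06252793,  0.01448354, -0.99803327]]))
top mould 0.93 187 316 [ 0.583 -0.16   0.072]
top lever_knob 0.48 230 332 [ 0.463 -0.205  0.085]
top ring_core 0.74 146 367 [ 0.717 -0.322 -0.002]
top ring_core 0.66 190 362 [ 0.582 -0.307  0.001]
top ring_core 0.6 221 361 [ 0.49  -0.306 -0.002]
top ring_core 0.57 180 200 [0.583 0.151 0.203]
top stand 0.96 196 213 [0.553 0.138 0.011]
top hook 0.42 180 201 [0.583 0.148 0.206]
top hook_tip 0.62 180 200 [0.583 0.151 0.203]
top hook_tip 0.25 155 137 [0.668 0.364 0.032]
top hook_seat 0.63 176 204 [0.594 0.141 0.203]
side 0.9961090087890625 (array([ 0.0376023 , -0.98967106,  0.78140028]), array([[ 0.40093897,  0.75750313, -0.51582119]]))
side mould 0.74 195 234 [0.56  0.15  0.014]
side mould 0.55 245 285 [ 0.558 -0.183  0.043]
side lever_knob 0.76 251 265 [ 0.482 -0.209  0.067]
side ring_core 0.81 279 322 [ 0.603 -0.3    0.   ]
side ring_core 0.75 293 281 [ 0.472 -0.315  0.018]
side ring_core 0.74 268 358 [ 0.716 -0.305 -0.001]
side ring_core 0.59 223 294 [ 0.599 -0.155  0.085]
side stand 0.88 194 234 [0.564 0.158 0.012]
side hook_tip 0.45 142 242 [0.583 0.143 0.203]
side hook_seat 0.41 142 237 [0.566 0.143 0.206]
side hook_seat 0.23 217 246 [ 0.528 -0.005  0.032]
0.8
```

```bash
python3 - <<'E'
import numpy as np,cv2
p=np.load("top0.npz")["p"][80:300,100:400]; q=np.load("side0.npz")["p"][90:320,130:430]
cv2.imwrite("pics/a.png",cv2.resize(p,(800,587),interpolation=cv2.INTER_CUBIC)[:,:,::-1])
cv2.imwrite("pics/b.png",cv2.resize(q,(780,598),interpolation=cv2.INTER_CUBIC)[:,:,::-1])
E
```

```text
(no output)
```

View pics/a.png

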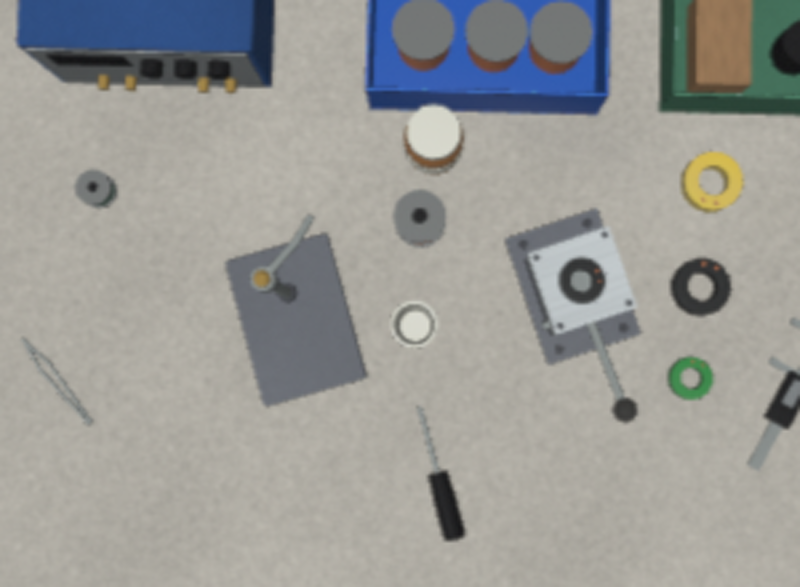

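View pics/b.png

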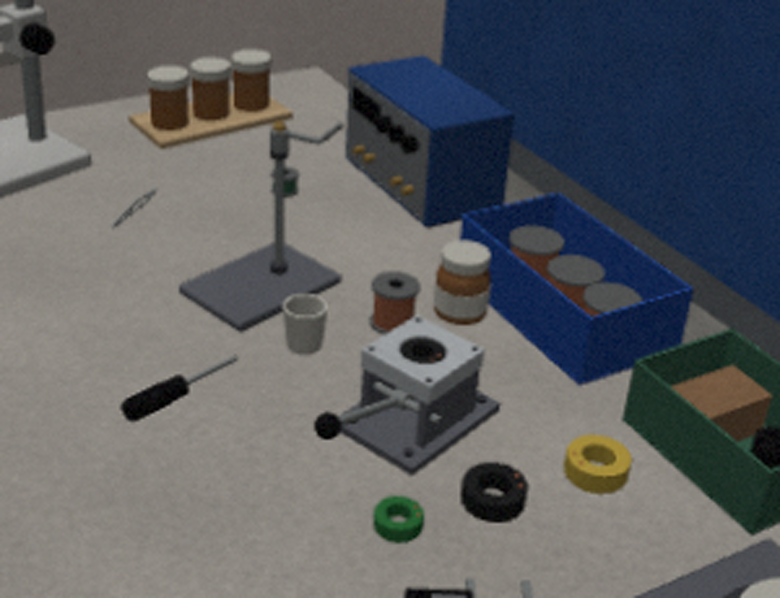

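The top view shows four ring-like things. In full-picture pixels they are: the dark ring in the mould pocket at (185,318), a larger black loose ring at (187,363), a yellow one at (148,367) and a green one at (222,359). I want the dark one in the pocket. The stand's hub is at about (184,199) and its tip at about (161,216). The long end of the foot points down the image, towards the robot.

```bash
cat > meas.py <<'E'
from h import *
def rect(P2):
    r=cv2.minAreaRect((P2*1000).astype(np.float32)); return r
p=np.load("top0.npz");d=p["d"];m=viewer.camera_model("top")
P=pts(m,d,np.ones(d.shape,bool)); 
s=np.load("side0.npz");ms=viewer.camera_model("side");S=pts(ms,s["d"],np.ones(s["d"].shape,bool))
def box(P,lo,hi): return P[((P>lo)&(P<hi)).all(1)]
for nm,Q in(("top",P),("side",S)):
    b=box(Q,[.45,-.28,.087],[.7,-.08,.098]); print(nm,"plate",len(b),rect(b[:,:2]),np.median(b[:,2]))
    b=box(Q,[.4,.03,.009],[.7,.26,.02]); print(nm,"foot",len(b),rect(b[:,:2]),np.median(b[:,2]))
    b=box(Q,[.4,.0,.15],[.8,.3,.3]); print(nm,"hook",len(b)); 
    for z in np.arange(.15,.25,.01):
        q=b[(b[:,2]>z)&(b[:,2]<=z+.01)]
        if len(q): print(round(z,2),len(q),np.round(q.mean(0),3),np.round(q.min(0),3),np.round(q.max(0),3))
    b=box(Q,[.4,-.26,.04],[.5,-.16,.1]); print("knob",len(b),b.mean(0),b.max(0),b.min(0))
b=box(P,[.4,-.3,-.1],[.75,.3,-.0]);print("bench z",np.median(P[np.abs(P[:,2])<.01][:,2]),np.median(S[np.abs(S[:,2])<.01][:,2]))
E
python3 meas.py
```

```text
top plate 938 ((541.03515625, -179.66738891601562), (190.2587127685547, 90.62439727783203), 20.290496826171875) 0.09135835006799675
top foot 2012 ((551.0700073242188, 129.06178283691406), (178.88397216796875, 172.99127197265625), 22.966474533081055) 0.013488678639811846
top hook 159
0.18 3 [0.564 0.148 0.184] [0.562 0.145 0.183] [0.567 0.15  0.185]
0.19 9 [0.576 0.143 0.195] [0.561 0.127 0.19 ] [0.605 0.154 0.199]
0.2 72 [0.589 0.141 0.206] [0.56  0.121 0.201] [0.616 0.165 0.21 ]
0.21 60 [0.584 0.145 0.214] [0.562 0.112 0.21 ] [0.626 0.164 0.219]
0.22 15 [0.618 0.117 0.224] [0.566 0.107 0.221] [0.63  0.155 0.228]
knob 113 [ 0.46593882 -0.20642439  0.07601276] [ 0.49870504 -0.19131538  0.08917108] [ 0.44291175 -0.22355649  0.05951582]
side plate 699 ((541.7173461914062, -183.2786865234375), (193.280029296875, 94.26793670654297), 20.282135009765625) 0.09206440998135823
side foot 1018 ((541.6648559570312, 142.18844604492188), (175.26116943359375, 125.65736389160156), 18.726774215698242) 0.014681556141880325
side hook 189
0.15 11 [0.57  0.149 0.155] [0.566 0.142 0.15 ] [0.576 0.153 0.159]
0.16 12 [0.57  0.148 0.165] [0.565 0.145 0.161] [0.575 0.153 0.169]
0.17 11 [0.568 0.147 0.176] [0.561 0.143 0.171] [0.576 0.154 0.18 ]
0.18 22 [0.568 0.145 0.185] [0.56  0.136 0.18 ] [0.581 0.155 0.189]
0.19 26 [0.573 0.143 0.196] [0.56  0.125 0.192] [0.608 0.155 0.2  ]
0.2 60 [0.586 0.135 0.205] [0.558 0.114 0.2  ] [0.618 0.157 0.21 ]
0.21 36 [0.585 0.138 0.214] [0.561 0.108 0.21 ] [0.627 0.161 0.219]
0.22 11 [0.614 0.115 0.223] [0.565 0.105 0.22 ] [0.629 0.148 0.226]
knob 123 [ 0.46016023 -0.21613049  0.07565325] [ 0.49943161 -0.19323117  0.08893166] [ 0.44001512 -0.22965559  0.06209688]
bench z -0.0002983671038039315 0.00012632478417490267
```

```bash
cat > m2.py <<'E'
from meas import *
print("-----")
for nm,Q in(("top",P),("side",S)):
    b=box(Q,[.515,-.26,.0885],[.68,-.08,.096]); r=rect(b[:,:2]); print(nm,"plate",r)
    # foot: mask by rect fit, robust
    b=box(Q,[.44,.055,.009],[.66,.24,.019])
    lab=None
    g=np.zeros((400,400),np.uint8); ij=((b[:,:2]-[.4,.0])*1000/2).astype(int); g[ij[:,0],ij[:,1]]=255
    g=cv2.morphologyEx(g,cv2.MORPH_CLOSE,np.ones((5,5)));g=cv2.morphologyEx(g,cv2.MORPH_OPEN,np.ones((7,7)))
    n,l,st,_=cv2.connectedComponentsWithStats(g); k=1+np.argmax(st[1:,4])
    c=np.argwhere(l==k).astype(np.float32)*2+[401,1]; r=cv2.minAreaRect(c.astype(np.float32)); print(nm,"foot",r, cv2.boxPoints(r))
st=readout.state(); print(st["tcp_pos"],st["eef_rot"],st["contact_force"],st["time"])
mw=viewer.camera_model("wrist"); R,t=Rt(mw); print("wrist cam pos",-R.T@t,"axes",R, mw["mtx"])
E
python3 m2.py | sed -n '/-----/,$p'
```

```text
-----
top plate ((588.0911865234375, -162.0988311767578), (89.45301818847656, 90.84123229980469), 19.879310607910156)
top foot ((542.9859619140625, 146.17935180664062), (170.74998474121094, 120.20799255371094), 17.020524978637695) [[443.75708  178.66031 ]
 [478.94373   63.717438]
 [642.21484  113.698395]
 [607.0282   228.64127 ]]
side plate ((588.1695556640625, -166.11192321777344), (94.23444366455078, 94.26793670654297), 20.282135009765625)
side foot ((542.562255859375, 141.8007049560547), (172.4029541015625, 123.24723052978516), 17.354022979736328) [[441.90387 174.90747]
 [478.66547  57.27045]
 [643.22064 108.69394]
 [606.45905 226.33096]]
[0.18901017 0.51647858 0.23134088] [[ 3.43681934e-01  9.39086113e-01  3.74893382e-06]
 [ 9.39086113e-01 -3.43681934e-01  2.06015502e-05]
 [ 2.06350705e-05 -3.55980892e-06 -1.00000000e+00]] [-0.60313995  0.49480401  0.22041038] 0.8
wrist cam pos [0.1229846  0.54105509 0.3735739 ] axes [[ 3.44248728e-01  9.38878394e-01  4.18119809e-04]
 [ 9.02012699e-01 -3.30855072e-01  2.77322937e-01]
 [ 2.60510851e-01 -9.50909190e-02 -9.60776672e-01]] [[299.16260727   0.         252.72962652]
 [  0.         299.16260727 192.6866395 ]
 [  0.           0.           1.        ]]
```

>>> {"name": "apply_moves", "arguments": {"series": [-0.57, 0.54, -0.02, 0, 0, -0.411, 0, -0.57, 0.54, -0.02, 0, 0, -0.411, 0, -0.57, 0.54, -0.02, 0, 0, -0.411, 0, -0.57, 0.54, -0.02, 0, 0, -0.411, 0, -0.57, 0.54, -0.02, 0, 0, -0.411, 0, -0.57, 0.54, -0.02, 0, 0, -0.411, 0, -0.57, 0.54, -0.02, 0, 0, -0.411, 0, -0.57, 0.54, -0.02, 0, 0, -0.411, 0, -0.57, 0.54, -0.02, 0, 0, -0.411, 0, -0.57, 0.54, -0.02, 0, 0, -0.411, 0, -0.57, 0.54, -0.02, 0, 0, -0.411, 0]}}

```text
time: 1.72
tcp_pos: [0.3474, 0.1507, 0.2417]
eef_rot: [[-0.282, 0.959, 0.002], [0.959, 0.282, -0.002], [-0.002, 0.001, -1.0]]
contact_force: [0.2, 0.7, -0.1]
width: 0.0
```

```bash
cat >> h.py <<'E'
def go(p,deg=None):
    "print shift (units) to world TCP p from the measured pose, and turn to target rotation"
    s=readout.state(); R=np.array(s["eef_rot"]); v=R.T@(np.array(p)-s["tcp_pos"])
    print("tcp",np.round(s["tcp_pos"],4),"shift",np.round(v/.5,4),"rows",np.linalg.norm(v)/.0417)
    if deg is not None:
        w=cv2.Rodrigues(R.T@deg)[0].ravel(); print("turn",np.round(w/(np.pi/2),4))
def down(yaw,tilt=0):
    "tool y heading (deg), tilted so that z leans to that heading by tilt deg"
    a,b=np.radians([yaw,tilt]); h=np.array([np.cos(a),np.sin(a),0]); u=np.array([0,0,1.])
    z=-u*np.cos(b)+h*np.sin(b); y=h*np.cos(b)+u*np.sin(b); return np.c_[np.cross(y,z),y,z]
E
python3 -c "
from h import *
go([.50,-.20,.25],down(17.1)); print(readout.state()['joints'],readout.state()['time'])"
```

```text
tcp [0.3474 0.1507 0.2417] shift [-0.759   0.0947 -0.015 ] rows 9.173096253752112
turn [ 0.0008  0.0013 -0.0077]
[ 9.49084065e-02  6.41239229e-02  1.69520932e+00 -1.73434223e-03
  1.38065046e+00 -1.76188231e+00] 1.7167
```

>>> {"name": "apply_moves", "arguments": {"series": [-0.76, 0.095, -0.015, 0.001, 0.001, -0.008, 0, -0.76, 0.095, -0.015, 0.001, 0.001, -0.008, 0, -0.76, 0.095, -0.015, 0.001, 0.001, -0.008, 0, -0.76, 0.095, -0.015, 0.001, 0.001, -0.008, 0, -0.76, 0.095, -0.015, 0.001, 0.001, -0.008, 0, -0.76, 0.095, -0.015, 0.001, 0.001, -0.008, 0, -0.76, 0.095, -0.015, 0.001, 0.001, -0.008, 0, -0.76, 0.095, -0.015, 0.001, 0.001, -0.008, 0, -0.76, 0.095, -0.015, 0.001, 0.001, -0.008, 0, -0.76, 0.095, -0.015, 0.001, 0.001, -0.008, 0, -0.76, 0.095, -0.015, 0.001, 0.001, -0.008, 0, -0.76, 0.095, -0.015, 0.001, 0.001, -0.008, 0]}}

```text
time: 2.72
tcp_pos: [0.5003, -0.1932, 0.2485]
eef_rot: [[-0.302, 0.953, -0.003], [0.953, 0.302, 0.002], [0.003, -0.002, -1.0]]
contact_force: [-0.2, -0.5, -0.4]
width: -0.0001
```

```bash
python3 - <<'E'
from h import *
p,d,m=cap("wrist"); save("w1.png",p); np.savez("w1.npz",p=p,d=d)
for t,z in(("lever_knob",.08),("ring_core",.091),("mould",.092)):
    for q in trace(t,"wrist")[:3]:
        Q=pts(m,d,q["region"]); print(t,round(q["confidence"],2),np.round(q["pixel"]),np.round(at_z(m,q["pixel"],z)[0],4),"cloud",np.round(np.median(Q,0),4),np.round(Q.max(0),4),np.round(Q.min(0),4))
Q=pts(m,d,np.ones(d.shape,bool)); b=Q[(Q[:,2]>.0885)&(Q[:,2]<.096)&(Q[:,0]>.515)&(Q[:,0]<.7)&(Q[:,1]<0)]
print("plate",cv2.minAreaRect((b[:,:2]*1000).astype(np.float32)),np.median(b[:,2]))
E
```

```text
lever_knob 0.95 [146. 249.] [ 0.4717 -0.2044  0.08  ] cloud [ 0.4743 -0.2033  0.0717] [ 0.561  -0.1687  0.0873] [ 0.4407 -0.225   0.0116]
ring_core 0.81 [208. 143.] [ 0.5663 -0.2924  0.091 ] cloud [ 0.5866 -0.3046  0.0236] [ 0.621  -0.2739  0.0265] [ 0.5581 -0.3359  0.0022]
ring_core 0.66 [130. 170.] [ 0.479  -0.2842  0.091 ] cloud [ 0.4865 -0.2961  0.0176] [ 0.511  -0.2719  0.0202] [ 0.4646 -0.3185  0.0007]
mould 0.87 [204. 246.] [ 0.5287 -0.1903  0.092 ] cloud [ 0.5429 -0.1888  0.0653] [ 0.6116 -0.1164  0.2669] [ 0.4407 -0.2386 -0.0006]
plate ((577.3052368164062, -167.59080505371094), (69.0068359375, 89.83879089355469), 19.768760681152344) 0.09190856434701467
```

View pics/w1.png

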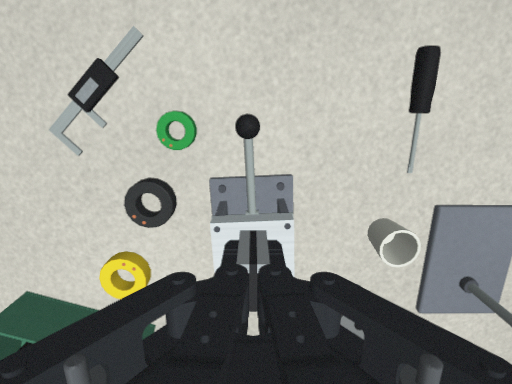

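The wrist view shows the knob at (126,248). The pocket ring is hidden behind the fingers. The loose black ring at (203,150) is about 60 mm across, so it is the look-alike.

```bash
python3 - <<'E'
from h import *
f=np.load("w1.npz"); m=viewer.camera_model("wrist"); d=f["d"]
g=cv2.cvtColor(f["p"],cv2.COLOR_RGB2GRAY); k=(g<60); k[:105]=0;k[145:]=0;k[:,:225]=0;k[:,270:]=0
k[138:]=0
Q=pts(m,d,k); Q=Q[Q[:,2]>.05]
A=np.c_[2*Q,np.ones(len(Q))]; x=np.linalg.lstsq(A,(Q**2).sum(1),rcond=None)[0]; print("sphere",x[:3],np.sqrt(x[3]+x[:3]@x[:3]),len(Q))
rc=np.argwhere(k).mean(0); print(rc,at_z(m,rc,.073),at_z(m,rc,.0765))
c=np.array([.588,-.164,0]);a=np.radians(19.9);print("predicted",c-[.143*np.cos(a),.143*np.sin(a),0])
go([.457,-.211,.10],down(17.1))
go([.457,-.211,.085],down(17.1))
go([.4555,-.2115,.043],down(17.1))
E
```

```text
sphere [ 0.4535     -0.21276755  0.07471738] 0.012267679579292439 438
[126.1047836  247.25056948] [[ 0.45355526 -0.21250718  0.073     ]] [[ 0.4533347  -0.21251849  0.0765    ]]
predicted [ 0.4535388  -0.21267428  0.        ]
tcp [ 0.5002 -0.1923  0.2493] shift [-0.0097 -0.0934  0.2986] rows 3.753503390475084
turn [-0.0008 -0.0008  0.0067]
tcp [ 0.5002 -0.1923  0.2493] shift [-0.0097 -0.0933  0.3286] rows 4.097977287948261
turn [-0.0008 -0.0008  0.0067]
tcp [ 0.5002 -0.1923  0.2493] shift [-0.0099 -0.0964  0.4126] rows 5.082311210551401
turn [-0.0008 -0.0008  0.0067]
```

>>> {"name": "apply_moves", "arguments": {"series": [-0.011, -0.102, 0.1, 0, 0, 0.007, 0, -0.011, -0.102, 0.2, 0, 0, 0.007, 0, -0.011, -0.102, 0.27, 0, 0, 0.007, 0, -0.011, -0.102, 0.29, 0, 0, 0.007, 0, -0.011, -0.102, 0.31, 0, 0, 0.007, 0, -0.011, -0.103, 0.325, 0, 0, 0.007, 0, -0.011, -0.104, 0.335, 0, 0, 0.007, 0, -0.011, -0.105, 0.345, 0, 0, 0.007, 0, -0.011, -0.106, 0.355, 0, 0, 0.007, 0]}}

```text
time: 3.67
tcp_pos: [0.4513, -0.2146, 0.0728]
eef_rot: [[-0.293, 0.956, -0.001], [0.956, 0.293, -0.001], [-0.0, -0.001, -1.0]]
contact_force: [-4.6, 0.1, 8.8]
width: 0.0001
```

>>> {"name": "apply_moves", "arguments": {"series": [0, -0.001, 0.01, 0, 0, 0, 0, 0, -0.001, 0.02, 0, 0, 0, 0, 0, 0, 0.03, 0, 0, 0, 0, 0, 0, 0.04, 0, 0, 0, 0, 0, 0, 0.048, 0, 0, 0, 0, 0, 0, 0.053, 0, 0, 0, 0, 0, 0, 0.056, 0, 0, 0, 0, 0, 0, 0.058, 0, 0, 0, 0, 0, 0, 0.058, 0, 0, 0, 0]}}

```text
time: 4.42
tcp_pos: [0.4517, -0.215, 0.0438]
eef_rot: [[-0.293, 0.956, -0.0], [0.956, 0.293, -0.001], [-0.001, -0.001, -1.0]]
contact_force: [-2.9, -0.6, 3.2]
width: -0.0004
```

>>> {"name": "apply_moves", "arguments": {"series": [0, 0, 0.002, 0, 0, 0, 0, 0, 0, 0.004, 0, 0, 0, 0, 0, 0, 0.006, 0, 0, 0, 0, 0, 0, 0.006, 0, 0, 0, 0]}}

```text
time: 4.75
tcp_pos: [0.4518, -0.2151, 0.0422]
eef_rot: [[-0.293, 0.956, 0.0], [0.956, 0.293, -0.002], [-0.002, -0.0, -1.0]]
contact_force: [-6.2, 0.4, 21.5]
width: -0.0
```

>>> {"name": "apply_moves", "arguments": {"series": [0, 0, -0.05, 0, 0, 0, 0, 0, 0, -0.13, 0, 0, 0, 0, 0, 0, -0.21, 0, 0, 0, 0, 0.06, 0.03, -0.28, 0, 0, 0, 0, 0.13, 0.06, -0.34, 0, 0, 0, 0, 0.2, 0.09, -0.4, 0, 0, 0, 30, 0.27, 0.12, -0.45, 0, 0, 0, 60, 0.34, 0.15, -0.5, 0, 0, 0, 85, 0.41, 0.18, -0.516, 0, 0, 0, 85, 0.48, 0.21, -0.516, 0, 0, 0, 85, 0.55, 0.25, -0.516, 0, 0, 0, 85, 0.631, 0.294, -0.516, 0, 0, 0, 85, 0.631, 0.294, -0.516, 0, 0, 0, 85, 0.631, 0.294, -0.516, 0, 0, 0, 85]}}

```text
time: 5.92
tcp_pos: [0.5, 0.134, 0.2985]
eef_rot: [[-0.298, 0.955, 0.0], [0.955, 0.298, 0.002], [0.002, 0.001, -1.0]]
contact_force: [-0.2, 1.0, 0.4]
width: 0.0847
```

```bash
cat > hk.py <<'E'
from h import *
import sys
p,d,m=cap("wrist"); n=sys.argv[1]; save(n+".png",p); np.savez(n+".npz",p=p,d=d)
for t in("hook","hook_tip","hook_seat"):
    for q in search_frame(t,"wrist")[:2]: print(t,round(q["confidence"],2),np.round(q["pixel"]),np.round(at_z(m,q["pixel"],.223 if t=="hook_tip" else .204)[0],4))
Q=pts(m,d,np.ones(d.shape,bool))
h=np.array([.571,.152]); r=np.hypot(*(Q[:,:2]-h).T)
b=Q[(r<.09)&(Q[:,2]>.17)&(Q[:,2]<.232)]; rb=np.hypot(*(b[:,:2]-h).T)
hub=b[(b[:,2]>.2145)&(rb<.02)]; print("hub top",len(hub),np.round(hub.mean(0),4), (hub.min(0)+hub.max(0))/2)
for lo in range(15,85,10):
    q=b[(rb>lo/1e3)&(rb<lo/1e3+.01)]
    if len(q): w=q.mean(0)-[*h,0]; print(lo,len(q),np.round(q.mean(0),4),"ang",round(np.degrees(np.arctan2(w[1],w[0])),1),"zmax",round(q[:,2].max(),4))
f=Q[(Q[:,2]>.009)&(Q[:,2]<.019)&(Q[:,0]>.43)&(Q[:,0]<.66)&(Q[:,1]>.05)&(Q[:,1]<.24)]
print("foot",len(f),cv2.minAreaRect((f[:,:2]*1000).astype(np.float32)))
print(readout.state()["tcp_pos"],readout.state()["contact_force"],readout.state()["time"])
E
python3 hk.py w2
```

```text
hook 0.69 [284. 242.] [0.5826 0.1477 0.204 ]
hook_tip 0.57 [280. 242.] [0.5676 0.1437 0.223 ]
hook_seat 0.82 [284. 240.] [0.5833 0.1468 0.204 ]
hub top 214 [0.5705 0.1515 0.2165] [0.57135389 0.15187996 0.21664151]
15 92 [0.586  0.1386 0.2057] ang -41.7 zmax 0.208
25 87 [0.5938 0.1324 0.2045] ang -40.6 zmax 0.2067
35 83 [0.6016 0.1261 0.2032] ang -40.2 zmax 0.2052
45 117 [0.61   0.12   0.2049] ang -39.4 zmax 0.2124
55 147 [0.6176 0.1141 0.2134] ang -39.1 zmax 0.2212
65 138 [0.6249 0.1083 0.2224] ang -39.0 zmax 0.227
75 2 [0.6286 0.1036 0.225 ] ang -40.0 zmax 0.2258
foot 8485 ((542.1981201171875, 142.40516662597656), (168.63845825195312, 120.0024642944336), 17.17194366455078)
[0.4999893  0.12915811 0.29812571] [-0.68662946  0.21943853  0.02446368] 6.1167
```

View pics/w2.png

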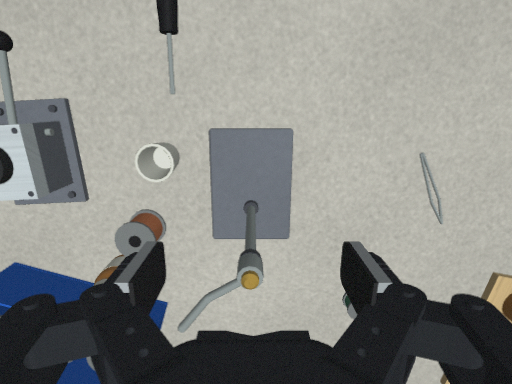

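The hub is at (272,249) and the tip at (325,185). The hook faces −39° and the target is −162.9° (foot yaw 17.1°).

```bash
python3 - <<'E'
from h import *
go([.623,.148,.27],down(17.1)); go([.623,.148,.191],down(17.1))
R=down(17.1); c=np.array([.571,.1515]); s=np.array([.623,.148])
for a in range(-4,-137,-6):
    p=c+.052*np.array([np.cos(np.radians(a)),np.sin(np.radians(a))]); v=R.T@np.array([*(p-s),0]); print(a,np.round(v/.5,3)[:2])
E
```

```text
tcp [0.5    0.1292 0.2981] shift [-0.0358  0.2464  0.056 ] rows 3.059571044284572
turn [-0.0005 -0.0008 -0.0015]
tcp [0.5    0.1292 0.2981] shift [-0.036   0.2465  0.214 ] rows 3.93771767089283
turn [-0.0005 -0.0008 -0.0015]
-4 [-0. -0.]
-10 [-0.01  -0.005]
-16 [-0.02 -0.01]
-22 [-0.028 -0.017]
-28 [-0.036 -0.024]
-34 [-0.044 -0.032]
-40 [-0.05  -0.041]
-46 [-0.055 -0.05 ]
-52 [-0.06 -0.06]
-58 [-0.063 -0.071]
-64 [-0.065 -0.081]
-70 [-0.067 -0.092]
-76 [-0.067 -0.103]
-82 [-0.065 -0.114]
-88 [-0.063 -0.124]
-94 [-0.06  -0.135]
-100 [-0.055 -0.145]
-106 [-0.05  -0.154]
-112 [-0.043 -0.163]
-118 [-0.036 -0.171]
-124 [-0.028 -0.178]
-130 [-0.019 -0.185]
-136 [-0.01 -0.19]
```

>>> {"name": "apply_moves", "arguments": {"series": [-0.01, 0.08, 0.03, 0, 0, 0, 0, -0.02, 0.16, 0.056, 0, 0, 0, 0, -0.036, 0.246, 0.056, 0, 0, 0, 0, -0.036, 0.246, 0.056, 0, 0, 0, 0, -0.036, 0.246, 0.056, 0, 0, 0, 0, -0.036, 0.246, 0.056, 0, 0, 0, 0, -0.036, 0.246, 0.056, 0, 0, 0, 0, -0.036, 0.246, 0.1, 0, 0, 0, 0, -0.036, 0.246, 0.16, 0, 0, 0, 0, -0.036, 0.246, 0.2, 0, 0, 0, 0, -0.036, 0.246, 0.213, 0, 0, 0, 0, -0.036, 0.246, 0.213, 0, 0, 0, 0]}}

```text
time: 7.12
tcp_pos: [0.6217, 0.1482, 0.1907]
eef_rot: [[-0.292, 0.956, -0.004], [0.956, 0.292, 0.001], [0.002, -0.003, -1.0]]
contact_force: [-0.2, 0.9, 0.9]
width: 0.0002
```

>>> {"name": "apply_moves", "arguments": {"series": [-0.01, -0.005, 0, 0, 0, 0, 0, -0.02, -0.01, 0, 0, 0, 0, 0, -0.028, -0.017, 0, 0, 0, 0, 0, -0.036, -0.024, 0, 0, 0, 0, 0, -0.044, -0.032, 0, 0, 0, 0, 0, -0.05, -0.041, 0, 0, 0, 0, 0, -0.055, -0.05, 0, 0, 0, 0, 0, -0.06, -0.06, 0, 0, 0, 0, 0]}}

```text
time: 7.78
tcp_pos: [0.6026, 0.1105, 0.191]
eef_rot: [[-0.292, 0.956, -0.002], [0.956, 0.292, 0.001], [0.002, -0.001, -1.0]]
contact_force: [0.9, 1.7, -0.1]
width: -0.0001
```

```bash
python3 - <<'E'
from h import *
s=readout.state(); print(s["tcp_pos"],s["width"])
p,d,m=cap("side"); save("s2.png",cv2.resize(p[90:260,180:330],None,fx=3.5,fy=3.5,interpolation=cv2.INTER_CUBIC))
E
```

```text
[0.60259248 0.11053582 0.19098411] -6.393323534037661e-05
```

View pics/s2.png

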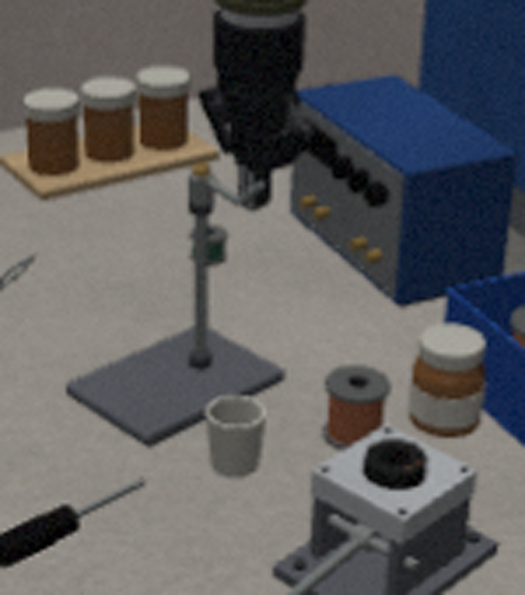

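The side view shows the stand steady, the finger against the hook, and the ring standing proud of the mould. I'll continue the arc.

>>> {"name": "apply_moves", "arguments": {"series": [-0.003, -0.011, 0, 0, 0, 0, 0, -0.005, -0.021, 0, 0, 0, 0, 0, -0.007, -0.032, 0, 0, 0, 0, 0, -0.007, -0.043, 0, 0, 0, 0, 0, -0.005, -0.054, 0, 0, 0, 0, 0, -0.003, -0.064, 0, 0, 0, 0, 0, 0, -0.075, 0, 0, 0, 0, 0, 0.005, -0.085, 0, 0, 0, 0, 0, 0.01, -0.094, 0, 0, 0, 0, 0, 0.017, -0.103, 0, 0, 0, 0, 0, 0.024, -0.111, 0, 0, 0, 0, 0, 0.032, -0.118, 0, 0, 0, 0, 0, 0.041, -0.125, 0, 0, 0, 0, 0, 0.041, -0.125, 0, 0, 0, 0, 0]}}

```text
time: 9.0
tcp_pos: [0.5362, 0.113, 0.1911]
eef_rot: [[-0.293, 0.956, -0.003], [0.956, 0.293, 0.001], [0.002, -0.002, -1.0]]
contact_force: [0.1, -0.1, -0.0]
width: -0.0001
```

```bash
cat > hs.py <<'E'
from h import *
import sys
p,d,m=cap("side"); t,e,mt=cap("top")
h=np.array([.571,.1515])
for nm,Q in(("side",pts(m,d,np.ones(d.shape,bool))),("top",pts(mt,e,np.ones(d.shape,bool)))):
    r=np.hypot(*(Q[:,:2]-h).T); b=Q[(r<.085)&(Q[:,2]>.193)&(Q[:,2]<.23)]; rb=np.hypot(*(b[:,:2]-h).T)
    for lo in range(15,85,10):
        q=b[(rb>lo/1e3)&(rb<lo/1e3+.01)]
        if len(q): w=q.mean(0)-[*h,0]; print(nm,lo,len(q),np.round(q.mean(0),4),"ang",round(np.degrees(np.arctan2(w[1],w[0])),1))
print(readout.state()["contact_force"])
E
python3 hs.py
```

```text
side 45 8 [0.536  0.1149 0.2088] ang -133.7
side 55 89 [0.5317 0.1064 0.2125] ang -131.1
side 65 24 [0.5214 0.1076 0.2193] ang -138.5
[-0.34388708 -0.02045289 -0.17451823]
```

>>> {"name": "apply_moves", "arguments": {"series": [-0.017, 0.014, 0, 0, 0, 0, 0, -0.017, 0.014, 0, 0, 0, 0, 0, -0.017, 0.014, -0.06, 0, 0, 0, 0, -0.017, 0.014, -0.13, 0, 0, 0, 0, 0, -0.04, -0.2, 0, 0, 0, 40, 0.03, -0.1, -0.215, 0, 0, 0, 70, 0.052, -0.143, -0.215, 0, 0, 0, 85, 0.052, -0.143, -0.215, 0, 0, 0, 85, 0.052, -0.143, -0.215, 0, 0, 0, 85]}}

```text
time: 9.85
tcp_pos: [0.4612, 0.1161, 0.2993]
eef_rot: [[-0.292, 0.956, -0.001], [0.956, 0.292, 0.001], [0.001, -0.0, -1.0]]
contact_force: [0.3, 0.3, -0.1]
width: 0.0602
```

```bash
python3 hk.py w3
```

```text
hook 0.87 [302. 252.] [0.5607 0.1458 0.204 ]
hook_tip 0.71 [302. 255.] [0.5469 0.1447 0.223 ]
hook_seat 0.93 [303. 252.] [0.5614 0.1458 0.204 ]
hub top 180 [0.5712 0.1532 0.2163] [0.57190581 0.15329812 0.21670139]
15 93 [0.553  0.1435 0.2053] ang -154.6 zmax 0.2076
25 91 [0.5442 0.1387 0.204 ] ang -153.6 zmax 0.2065
35 89 [0.5355 0.1339 0.203 ] ang -153.0 zmax 0.2054
45 47 [0.5265 0.13   0.2063] ang -153.7 zmax 0.2117
55 50 [0.5173 0.125  0.2166] ang -153.3 zmax 0.2225
65 90 [0.5085 0.1195 0.2239] ang -152.5 zmax 0.2266
foot 7692 ((542.5673828125, 144.45877075195312), (168.36288452148438, 119.96119689941406), 17.117923736572266)
[0.46228428 0.11586907 0.29812875] [-0.25933669  0.36097993  0.12875388] 10.05
```

```bash
python3 - <<'E'
from h import *
go([.5285,.1393,.187],down(17.1))
E
```

```text
tcp [0.4623 0.1159 0.2981] shift [0.0058 0.1409 0.2219] rows 3.152645342428142
turn [-0.0016 -0.0012 -0.0017]
```

>>> {"name": "apply_moves", "arguments": {"series": [0.006, 0.07, 0.04, -0.001, -0.001, -0.002, 40, 0.006, 0.141, 0.08, -0.001, -0.001, -0.002, 40, 0.006, 0.141, 0.1, -0.001, -0.001, -0.002, 40, 0.006, 0.141, 0.12, -0.001, -0.001, -0.002, 40, 0.006, 0.141, 0.15, -0.001, -0.001, -0.002, 40, 0.006, 0.141, 0.19, -0.001, -0.001, -0.002, 40, 0.006, 0.141, 0.222, -0.001, -0.001, -0.002, 40, 0.006, 0.141, 0.222, -0.001, -0.001, -0.002, 40], "force": 20}}

```text
time: 10.72
tcp_pos: [0.527, 0.1395, 0.1839]
eef_rot: [[-0.295, 0.956, -0.007], [0.956, 0.295, -0.0], [0.002, -0.007, -1.0]]
contact_force: [0.2, -0.2, -0.7]
width: 0.0399
```

>>> {"name": "apply_moves", "arguments": {"series": [0, 0, 0, 0, 0, 0, 34, 0, 0, 0, 0, 0, 0, 28, 0, 0, 0, 0, 0, 0, 23, 0, 0, 0, 0, 0, 0, 18, 0, 0, 0, 0, 0, 0, 15, 0, 0, 0, 0, 0, 0, 12, 0, 0, 0, 0, 0, 0, 10, 0, 0, 0, 0, 0, 0, 9, 0, 0, 0, 0, 0, 0, 9, 0, 0, 0, 0, 0, 0, 9]}}

```text
time: 11.55
tcp_pos: [0.5278, 0.1398, 0.1877]
eef_rot: [[-0.295, 0.955, 0.0], [0.955, 0.295, 0.0], [-0.0, 0.0, -1.0]]
contact_force: [0.4, -0.6, 0.3]
width: 0.0092
```

Now I'll open, lift away and check the angle.

>>> {"name": "apply_moves", "arguments": {"series": [0, 0, 0, 0, 0, 0, 15, 0, 0, 0, 0, 0, 0, 24, 0, 0, 0, 0, 0, 0, 32, 0, 0, -0.04, 0, 0, 0, 34, 0, 0, -0.1, 0, 0, 0, 34, 0, -0.02, -0.16, 0, 0, 0, 50, 0, -0.1, -0.22, 0, 0, 0, 80, 0, -0.14, -0.222, 0, 0, 0, 85, 0, -0.14, -0.222, 0, 0, 0, 85, 0, -0.14, -0.222, 0, 0, 0, 85]}}

```text
time: 12.38
tcp_pos: [0.4603, 0.1191, 0.2994]
eef_rot: [[-0.295, 0.956, 0.002], [0.956, 0.295, 0.0], [-0.0, 0.002, -1.0]]
contact_force: [-0.1, 0.4, -1.1]
width: 0.0851
```

```bash
python3 hk.py w4
```

```text
hook 0.66 [301. 252.] [0.5584 0.149  0.204 ]
hook_tip 0.96 [301. 253.] [0.5452 0.1457 0.223 ]
hook_tip 0.49 [201.  10.] [ 0.5154 -0.0596  0.223 ]
hook_seat 0.86 [304. 254.] [0.5618 0.1513 0.204 ]
hook_seat 0.31 [220. 430.] [0.4383 0.2703 0.204 ]
hub top 162 [0.5712 0.1535 0.2162] [0.57147228 0.15357099 0.21638858]
15 84 [0.5517 0.1473 0.2053] ang -166.3 zmax 0.2071
25 92 [0.5424 0.1439 0.2035] ang -164.2 zmax 0.2062
35 94 [0.5328 0.1411 0.2026] ang -164.0 zmax 0.2048
45 44 [0.5234 0.1381 0.2061] ang -163.7 zmax 0.2119
55 44 [0.5133 0.1348 0.2162] ang -163.4 zmax 0.2212
65 90 [0.5034 0.1315 0.2238] ang -163.1 zmax 0.2264
foot 7789 ((543.0523071289062, 144.93182373046875), (168.9526824951172, 119.72795867919922), 17.149011611938477)
[0.46141162 0.11921801 0.29775895] [-0.05730279 -0.27488397  0.10618413] 12.5833
```

```bash
python3 - <<'E'
from h import *
go([.545,-.18,.25],down(17.1))
E
```

```text
tcp [0.4614 0.1192 0.2978] shift [-0.6212 -0.0167  0.0952] rows 7.537737207093268
turn [-0.0009 -0.0003  0.0007]
```

>>> {"name": "apply_moves", "arguments": {"series": [-0.07, -0.01, 0, 0, 0, 0, 75, -0.15, -0.015, 0, 0, 0, 0, 70, -0.22, -0.017, 0, 0, 0, 0, 65, -0.3, -0.017, 0.02, 0, 0, 0, 62, -0.38, -0.017, 0.05, 0, 0, 0, 62, -0.46, -0.017, 0.08, 0, 0, 0, 62, -0.54, -0.017, 0.095, 0, 0, 0, 62, -0.6, -0.017, 0.095, 0, 0, 0, 62, -0.621, -0.017, 0.095, 0, 0, 0, 62, -0.621, -0.017, 0.095, 0, 0, 0, 62, -0.621, -0.017, 0.095, 0, 0, 0, 62]}}

```text
time: 13.5
tcp_pos: [0.5445, -0.1797, 0.2504]
eef_rot: [[-0.295, 0.956, -0.001], [0.956, 0.295, 0.001], [0.001, -0.001, -1.0]]
contact_force: [-0.2, -0.0, 0.7]
width: 0.0622
```

```bash
python3 - <<'E'
from h import *
p,d,m=cap("wrist"); np.savez("w5.npz",p=p,d=d)
save("w5.png",cv2.resize(p[120:380,120:400],None,fx=2.2,fy=2.2,interpolation=cv2.INTER_CUBIC))
Q=pts(m,d,np.ones(d.shape,bool))
b=Q[(Q[:,2]>.099)&(Q[:,2]<.110)&(np.hypot(Q[:,0]-.588,Q[:,1]+.164)<.04)]
print(len(b),"z",np.median(b[:,2]),cv2.minEnclosingCircle((b[:,:2]*1000).astype(np.float32)),(b.min(0)+b.max(0))/2,np.ptp(b,0))
for q in trace("ring_core","wrist")[:4]: 
    c=pts(m,d,q["region"]); print(q["confidence"],q["pixel"],np.median(c,0),np.ptp(c,0))
t,e,mt=cap("top"); Q=pts(mt,e,np.ones(d.shape,bool)); b=Q[(Q[:,2]>.099)&(Q[:,2]<.110)&(np.hypot(Q[:,0]-.588,Q[:,1]+.164)<.04)]; print("top",len(b))
k=Q[(np.hypot(Q[:,0]-.451,Q[:,1]+.213)<.012)]; print("knob top z",k[:,2].max() if len(k) else None)
print(readout.state()["tcp_pos"],readout.state()["width"])
E
```

```text
1250 z 0.10531240737191092 ((587.6538696289062, -163.5875701904297), 23.98595428466797) [ 0.58742978 -0.16372017  0.10323209] [0.04711079 0.04705005 0.00840409]
0.87 [96.3, 170.2] [ 0.48892476 -0.29406206  0.01773801] [0.04539173 0.04550679 0.01854952]
0.66 [176.0, 142.6] [ 0.5874024  -0.30403861  0.02372734] [0.06430607 0.06396192 0.02826941]
0.66 [238.3, 127.6] [ 0.70347538 -0.31506801  0.02424031] [0.06442367 0.07182871 0.02867122]
top 72
knob top z 0.043836020242162155
[ 0.54430777 -0.1785682   0.25144202] 0.061691602323736695
```

View pics/w5.png

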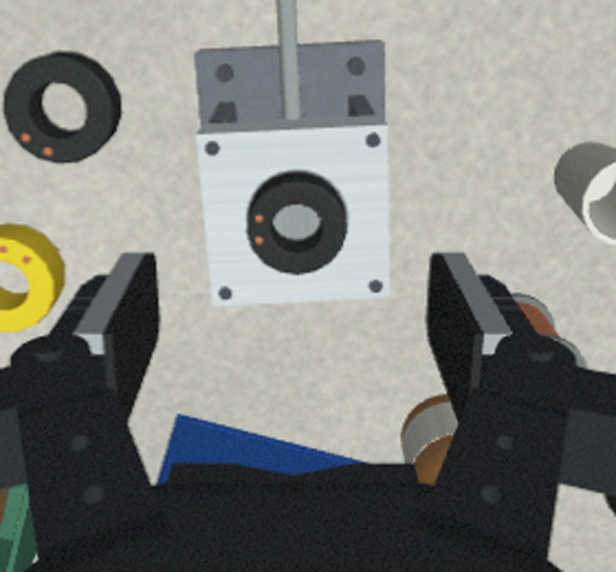

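```bash
python3 - <<'E'
from h import *
f=np.load("w5.npz"); m=viewer.camera_model("wrist"); s=readout.state(); R=np.array(s["eef_rot"])
Q=pts(m,f["d"],np.ones((384,512),bool)); L=(Q-s["tcp_pos"])@R*1000
k=(np.abs(L[:,1])<15)&(np.abs(L[:,0])<60)&(L[:,2]>-60)&(L[:,2]<15); L=L[k]
for sg in(-1,1):
    a=L[L[:,0]*sg>0]; print(sg,len(a),"zmax",np.percentile(a[:,2],[90,97,99,100]).round(1)); t=a[a[:,2]>np.percentile(a[:,2],95)]; print(t.min(0).round(1),t.max(0).round(1))
go([.5877,-.1636,.12],down(17.1));go([.5877,-.1636,.098],down(17.1))
E
```

```text
-1 4946 zmax [-19.9 -12.   -8.5  -4.9]
[-43.3 -11.6 -14.4] [-30.6  11.7  -4.9]
1 4866 zmax [-19.7 -12.   -8.6  -5.4]
[ 30.9 -11.2 -14.3] [43.9 11.6 -5.4]
tcp [ 0.5443 -0.1786  0.2514] shift [0.0028 0.0917 0.2629] rows 3.3387580794805585
turn [0.0002 0.     0.0017]
tcp [ 0.5443 -0.1786  0.2514] shift [0.0028 0.0917 0.3069] rows 3.8407794774989665
turn [0.0002 0.     0.0017]
```

>>> {"name": "apply_moves", "arguments": {"series": [0.001, 0.04, 0.08, 0, 0, 0.002, 62, 0.003, 0.08, 0.16, 0, 0, 0.002, 62, 0.003, 0.092, 0.23, 0, 0, 0.002, 62, 0.003, 0.092, 0.263, 0, 0, 0.002, 62, 0.003, 0.092, 0.263, 0, 0, 0.002, 62, 0.003, 0.092, 0.263, 0, 0, 0.002, 62, 0.003, 0.092, 0.263, 0, 0, 0.002, 62]}}

```text
time: 14.23
tcp_pos: [0.5886, -0.1649, 0.1219]
eef_rot: [[-0.293, 0.956, 0.003], [0.956, 0.293, -0.002], [-0.003, 0.003, -1.0]]
contact_force: [-0.2, -0.6, -0.4]
width: 0.0617
```

```bash
python3 -c "
from h import *
go([.5877,-.1636,.0905],down(17.1)); print(readout.state()['contact_force'])"
```

```text
tcp [ 0.5886 -0.1649  0.1219] shift [ 0.0032 -0.001   0.0628] rows 0.7540344047524865
turn [ 0.0016  0.0016 -0.0009]
[-0.16802082 -0.58029529 -0.37585309]
```

>>> {"name": "apply_moves", "arguments": {"series": [0.002, 0, 0.02, 0, 0, 0, 62, 0.002, 0, 0.04, 0, 0, 0, 62, 0.002, 0, 0.053, 0, 0, 0, 62, 0.002, 0, 0.059, 0, 0, 0, 62, 0.002, 0, 0.059, 0, 0, 0, 62, 0.002, 0, 0.059, 0, 0, 0, 62]}}

```text
time: 14.73
tcp_pos: [0.5876, -0.1642, 0.09]
eef_rot: [[-0.292, 0.956, -0.0], [0.956, 0.292, 0.0], [0.0, -0.0, -1.0]]
contact_force: [-0.6, 0.5, 0.5]
width: 0.0618
```

>>> {"name": "apply_moves", "arguments": {"series": [0, 0, 0, 0, 0, 0, 56, 0, 0, 0, 0, 0, 0, 52, 0, 0, 0, 0, 0, 0, 49, 0, 0, 0, 0, 0, 0, 46, 0, 0, 0, 0, 0, 0, 44, 0, 0, 0, 0, 0, 0, 44, 0, 0, 0, 0, 0, 0, 44, 0, 0, 0, 0, 0, 0, 44], "force": 60}}

```text
time: 15.4
tcp_pos: [0.5877, -0.1642, 0.0908]
eef_rot: [[-0.292, 0.956, 0.001], [0.956, 0.292, -0.001], [-0.001, 0.001, -1.0]]
contact_force: [-1.5, -0.4, 6.3]
width: 0.0451
```

>>> {"name": "apply_moves", "arguments": {"series": [0, 0, -0.002, 0, 0, 0, 44, 0, 0, -0.004, 0, 0, 0, 44, 0, 0, -0.004, 0, 0, 0, 44]}}

```text
time: 15.65
tcp_pos: [0.5875, -0.1641, 0.092]
eef_rot: [[-0.292, 0.956, -0.0], [0.956, 0.292, 0.0], [0.0, -0.0, -1.0]]
contact_force: [-0.2, -0.4, -0.8]
width: 0.045
```

```bash
python3 - <<'E'
from h import *
s=readout.state(); print(s["tcp_pos"],s["width"],s["contact_force"])
p,d,m=cap("wrist"); np.savez("w6.npz",p=p,d=d)
Q=pts(m,d,np.ones(d.shape,bool))
b=Q[(np.hypot(Q[:,0]-.588,Q[:,1]+.164)<.022)]; print(np.percentile(b[:,2],[5,25,50,75,95]),(b.min(0)+b.max(0))/2)
save("w6.png",cv2.resize(p[200:384,150:362],None,fx=3,fy=3,interpolation=cv2.INTER_CUBIC))
E
```

```text
[ 0.58754799 -0.16410542  0.09204547] 0.04498854237472193 [-0.15874359 -0.39033333 -0.76571349]
[0.08716655 0.10574707 0.10703989 0.17466744 0.18107529] [ 0.58801018 -0.16404099  0.13748763]
```

View pics/w6.png

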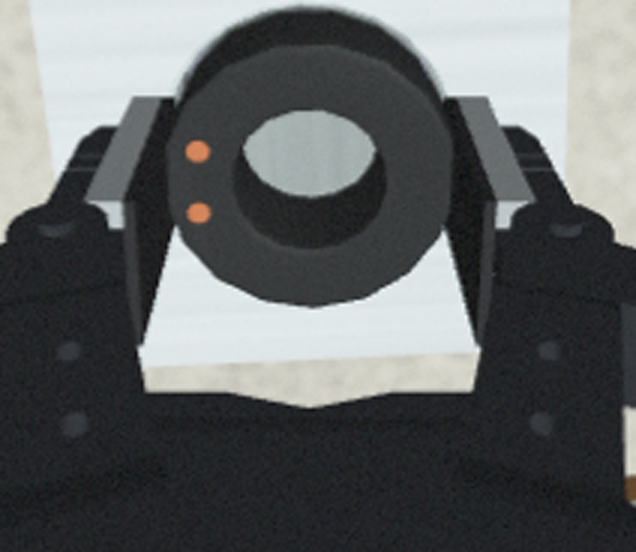

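The grip looks good. The ring rose with the tool, with its axis centred between the pads. Next I'll lift it and carry it to a via point.

>>> {"name": "apply_moves", "arguments": {"series": [0, 0, -0.02, 0, 0, 0, 44, 0, 0, -0.06, 0, 0, 0, 44, 0, 0, -0.12, 0, 0, 0, 44, 0, 0, -0.19, 0, 0, 0, 44, 0, 0, -0.26, 0, 0, 0, 44, 0, 0, -0.33, 0, 0, 0, 44, 0, 0, -0.38, 0, 0, 0, 44, 0, 0, -0.38, 0, 0, 0, 44]}}

```text
time: 16.37
tcp_pos: [0.5886, -0.1646, 0.2889]
eef_rot: [[-0.292, 0.956, 0.01], [0.956, 0.292, -0.005], [-0.008, 0.008, -1.0]]
contact_force: [-0.4, -0.9, 0.3]
width: 0.0449
```

```bash
cat >> h.py <<'E'
HUB=np.array([.5713,.153,0]); O=np.array([np.cos(np.radians(197.1)),np.sin(np.radians(197.1)),0])
def ringpose(r,z,tilt,off=.006):
    R=down(17.1,tilt); return HUB+O*r+[0,0,z]+off*R[:,2], R
E
python3 - <<'E'
from h import *
s=readout.state(); print(s["width"],s["contact_force"],s["joints"])
go([.43,-.02,.30],down(17.1,45))
go(*ringpose(.105,.256,45))
E
```

```text
0.04492678153700831 [-0.3615087  -0.87341089  0.33686533] [-4.66053591e-01  4.57618229e-01  1.00791336e+00 -1.83889196e-05
  1.66519463e+00 -2.33338542e+00]
tcp [ 0.5886 -0.1646  0.2889] shift [ 0.369  -0.2187 -0.0267] rows 5.153126121094771
turn [-0.495   0.005   0.0007]
tcp [ 0.5886 -0.1646  0.2889] shift [ 0.6177 -0.0496  0.0692] rows 7.475994705749549
turn [-0.495   0.005   0.0007]
```

>>> {"name": "apply_moves", "arguments": {"series": [0.05, -0.03, -0.01, -0.07, 0, 0, 44, 0.1, -0.06, -0.02, -0.14, 0, 0, 44, 0.16, -0.1, -0.027, -0.21, 0, 0, 44, 0.22, -0.14, -0.027, -0.28, 0, 0, 44, 0.28, -0.18, -0.027, -0.35, 0, 0, 44, 0.33, -0.21, -0.027, -0.42, 0, 0, 44, 0.369, -0.219, -0.027, -0.48, 0, 0, 44, 0.369, -0.219, -0.027, -0.498, 0, 0, 44, 0.369, -0.219, -0.027, -0.498, 0, 0, 44, 0.369, -0.219, -0.027, -0.498, 0, 0, 44]}}

```text
time: 17.2
tcp_pos: [0.4317, -0.0166, 0.2999]
eef_rot: [[-0.289, 0.683, 0.671], [0.957, 0.207, 0.201], [-0.002, 0.701, -0.714]]
contact_force: [0.3, 0.4, 0.4]
width: 0.0453
```

```bash
python3 - <<'E'
from h import *
s=readout.state(); print(s["width"],s["contact_force"],s["joints"])
go(*ringpose(.105,.256,45))
go(*ringpose(.043,.193,65))
E
```

```text
0.04527718666687643 [0.29482943 0.35174834 0.40088816] [-0.71270012 -0.14730125  1.94022174  0.76696276  1.01925889 -2.883368  ]
tcp [ 0.4317 -0.0166  0.2999] shift [0.2432 0.0497 0.1832] rows 3.6987754754654087
turn [-0.0059  0.0031 -0.0017]
tcp [ 0.4317 -0.0166  0.2999] shift [0.2441 0.0541 0.3592] rows 5.246968111835164
turn [-0.2281  0.0034 -0.0012]
```

>>> {"name": "apply_moves", "arguments": {"series": [0.06, 0.01, 0.03, 0, 0, 0, 44, 0.12, 0.03, 0.08, 0, 0, 0, 44, 0.18, 0.04, 0.13, 0, 0, 0, 44, 0.22, 0.05, 0.17, -0.004, 0.002, -0.001, 44, 0.243, 0.05, 0.183, -0.004, 0.002, -0.001, 44, 0.243, 0.05, 0.183, -0.004, 0.002, -0.001, 44, 0.243, 0.05, 0.183, -0.004, 0.002, -0.001, 44, 0.243, 0.05, 0.183, -0.004, 0.002, -0.001, 44]}}

```text
time: 17.87
tcp_pos: [0.4757, 0.1234, 0.2521]
eef_rot: [[-0.292, 0.678, 0.675], [0.957, 0.206, 0.206], [0.001, 0.706, -0.709]]
contact_force: [-0.5, 0.1, -0.4]
width: 0.0452
```

```bash
python3 - <<'E'
from h import *
s=readout.state(); print(s["width"],s["contact_force"],s["joints"]); print(s["eef_rot"])
go(*ringpose(.105,.256,45))
p,d,m=cap("wrist"); np.savez("w7.npz",p=p,d=d)
q,e,ms=cap("side"); 
a=cv2.resize(p[100:384,130:380],(440,500)); b=cv2.resize(q[100:200,190:268],(390,500),interpolation=cv2.INTER_CUBIC)
save("w7.png",np.hstack([a,b])[:, :800])
print("tip pred px",proj(m,[HUB+O*.072+[0,0,.223]]),"ring c px",proj(m,[HUB+O*.105+[0,0,.256]]))
Q=pts(m,d,np.ones(d.shape,bool)); r=(Q-HUB)@O; l=(Q-HUB)@np.array([-O[1],O[0],0])
k=(r>.012)&(r<.08)&(np.abs(l)<.012)&(Q[:,2]>.19)&(Q[:,2]<.235)
for lo in range(15,80,10):
    j=k&(r>lo/1e3)&(r<lo/1e3+.01)
    if j.sum(): print(lo,j.sum(),"lat",round(l[j].mean()*1e3,1),"z",round(Q[j,2].mean(),4))
E
```

```text
0.045170398761792616 [-0.48127313  0.09804344 -0.39666454] [-0.16017947  0.00902382  1.96585531  0.65837407  0.53395372 -2.4920667 ]
[[-0.29153115  0.67802276  0.67475531]
 [ 0.95656078  0.20588163  0.20640792]
 [ 0.00102954  0.7056188  -0.70859088]]
tcp [0.4757 0.1234 0.2521] shift [ 0.0004 -0.0014 -0.0005] rows 0.018931993593820085
turn [-0.0013  0.0007 -0.0016]
tip pred px [[217.90470478 253.33569514]] ring c px [[251.06515541 253.32998901]]
45 14 lat 1.2 z 0.2001
55 24 lat 0.8 z 0.2038
```

View pics/w7.png

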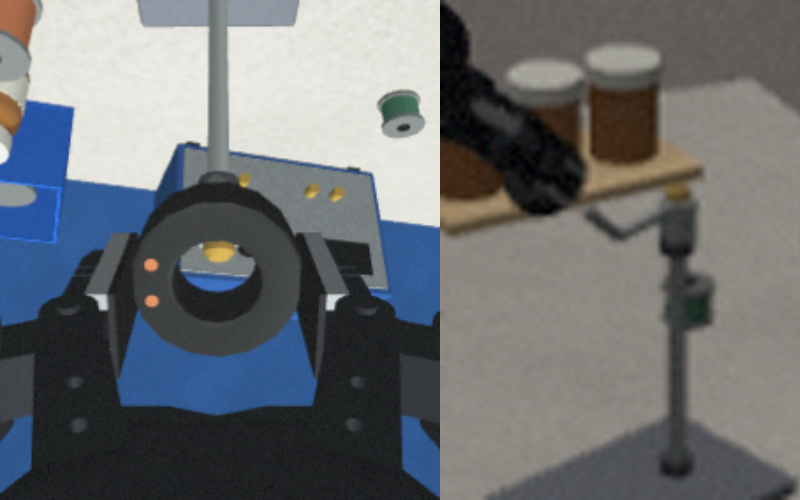

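The ring is centred on the hook laterally, and both sit at about column 217 of the crop. I'll thread it slowly along the tip line.

>>> {"name": "apply_moves", "arguments": {"series": [0, -0.001, 0.02, -0.001, 0, -0.001, 44, 0, -0.001, 0.04, -0.001, 0, -0.001, 44, 0, -0.001, 0.055, -0.001, 0, -0.001, 44, 0, -0.001, 0.065, -0.001, 0, -0.001, 44, 0, -0.001, 0.073, -0.001, 0, -0.001, 44, 0, -0.001, 0.08, -0.001, 0, -0.001, 44, 0, -0.001, 0.087, -0.001, 0, -0.001, 44, 0, -0.001, 0.094, -0.001, 0, -0.001, 44, 0, -0.001, 0.1, -0.001, 0, -0.001, 44, 0, -0.001, 0.1, -0.001, 0, -0.001, 44]}}

```text
time: 18.8
tcp_pos: [0.5084, 0.1343, 0.2155]
eef_rot: [[-0.292, 0.677, 0.675], [0.956, 0.206, 0.207], [0.001, 0.706, -0.708]]
contact_force: [0.3, 0.4, 0.3]
width: 0.045
```

```bash
python3 - <<'E'
from h import *
s=readout.state(); print(s["width"],s["contact_force"])
p,d,m=cap("wrist"); q,e,ms=cap("side"); 
a=cv2.resize(p[100:384,130:380],(440,500)); b=cv2.resize(q[100:200,190:268],(360,500),interpolation=cv2.INTER_CUBIC)
save("w8.png",np.hstack([a,b])); t=proj(m,[HUB+O*.072+[0,0,.223]])[0]; print("tip px",t,(t-[100,130])*1.76)
E
```

```text
0.04499516145963452 [0.27405268 0.36897305 0.27356437]
tip px [257.12478694 251.04723639] [276.53962502 213.04313604]
```

View pics/w8.png

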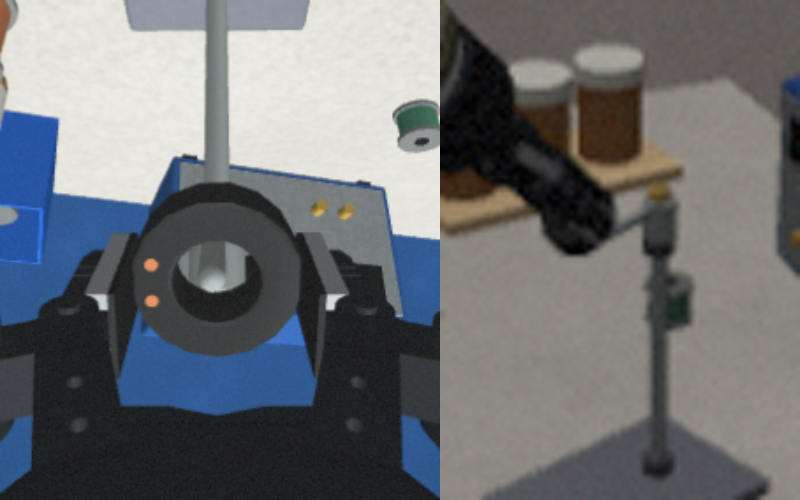

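The tip is in the bore at crop (275,213), with no force. I'll continue to the bend, levelling the axis part way.

```bash
python3 - <<'E'
from h import *
for a in((.063,.213,45),(.056,.2055,45),(.051,.201,55),(.046,.197,65)): go(*ringpose(*a))
E
```

```text
tcp [0.5082 0.1342 0.2158] shift [-0.0012  0.0001  0.0201] rows 0.24109687446061237
turn [-0.0006  0.0004 -0.0013]
tcp [0.5082 0.1342 0.2158] shift [-0.0012 -0.0006  0.0406] rows 0.48681735683286353
turn [-0.0006  0.0004 -0.0013]
tcp [0.5082 0.1342 0.2158] shift [-0.0012  0.0022  0.0538] rows 0.64610959251387
turn [-0.1117  0.0005 -0.0012]
tcp [0.5082 0.1342 0.2158] shift [-0.0012  0.0056  0.066 ] rows 0.7945023243137179
turn [-0.2228  0.0006 -0.0012]
```

>>> {"name": "apply_moves", "arguments": {"series": [-0.001, 0, 0.007, 0, 0, -0.001, 44, -0.001, 0, 0.014, 0, 0, -0.001, 44, -0.001, 0, 0.02, 0, 0, -0.001, 44, -0.001, 0, 0.027, 0, 0, -0.001, 44, -0.001, -0.001, 0.034, 0, 0, -0.001, 44, -0.001, -0.001, 0.041, 0, 0, -0.001, 44, -0.001, -0.001, 0.041, 0, 0, -0.001, 44]}}

```text
time: 19.48
tcp_pos: [0.5221, 0.1379, 0.2003]
eef_rot: [[-0.293, 0.677, 0.675], [0.956, 0.208, 0.207], [0.0, 0.706, -0.708]]
contact_force: [-0.2, 0.5, -0.6]
width: 0.0452
```

>>> {"name": "apply_moves", "arguments": {"series": [0, 0.001, 0.003, -0.028, 0, 0, 44, 0, 0.001, 0.006, -0.056, 0, 0, 44, 0, 0.002, 0.009, -0.084, 0, 0, 44, 0, 0.003, 0.013, -0.112, 0, 0, 44, 0, 0.003, 0.013, -0.112, 0, 0, 44]}}

```text
time: 19.9
tcp_pos: [0.5329, 0.154, 0.2313]
eef_rot: [[-0.279, 0.586, 0.76], [0.96, 0.173, 0.219], [-0.004, 0.791, -0.611]]
contact_force: [-6.7, -1.1, -1.3]
width: 0.0453
```

```bash
python3 - <<'E'
from h import *
s=readout.state(); print(s["tcp_pos"],s["width"],s["contact_force"],s["joints"],s["qd"])
p,d,m=cap("wrist"); q,e,ms=cap("side"); 
a=cv2.resize(p[100:384,130:380],(440,500)); b=cv2.resize(q[90:210,180:268],(360,490),interpolation=cv2.INTER_CUBIC); b=np.pad(b,((0,10),(0,0),(0,0)))
save("w9.png",np.hstack([a,b]))
E
```

```text
[0.53288596 0.15395598 0.23131798] 0.04528212204372305 [-6.65812787 -1.0695111  -1.28871132] [-0.05956378  0.16052047  1.96184237  1.11366999  0.29828657 -2.88364297] [-0.01292532  0.00379397 -0.00148442 -0.02144572  0.01723972  0.00077762]
```

View pics/w9.png

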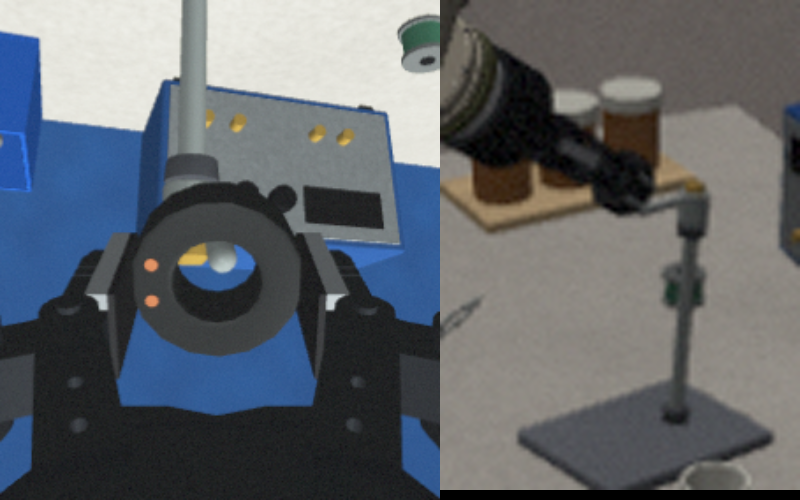

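The tool deviated because J6 hit its limit near a wrist singularity. The ring is still over the tip, but the stand now leans slightly, so I'll undo the move in small steps.

>>> {"name": "apply_moves", "arguments": {"series": [0, 0, -0.006, 0.02, 0, 0, 44]}}

```text
time: 20.08
tcp_pos: [0.5297, 0.153, 0.231]
eef_rot: [[-0.28, 0.613, 0.739], [0.96, 0.18, 0.214], [-0.002, 0.769, -0.639]]
contact_force: [-3.2, -0.5, -11.9]
width: 0.0448
```

```bash
python3 - <<'E'
from h import *
s=readout.state(); print(s["tcp_pos"],s["eef_rot"],s["contact_force"],s["joints"],s["qd"])
E
```

```text
[0.52970043 0.15302235 0.23104603] [[-0.27979558  0.61316818  0.73874164]
 [ 0.96005711  0.18044917  0.21384208]
 [-0.00218416  0.76906624 -0.63916536]] [ -3.20981181  -0.5271192  -11.8565004 ] [-0.05808469  0.15265548  1.94460644  0.93735544  0.32369817 -2.7076111 ] [ 0.0347003  -0.11764198 -0.25496025 -2.41486626  0.33595906  2.43638418]
```

```bash
python3 - <<'E'
from h import *
go(*ringpose(.058,.2085,45))
E
```

```text
tcp [0.5297 0.153  0.231 ] shift [-0.0248 -0.0589  0.013 ] rows 0.7821828546204456
turn [ 0.0585  0.0079 -0.0054]
```

>>> {"name": "apply_moves", "arguments": {"series": [-0.003, -0.007, 0.002, 0.01, 0.001, -0.001, 44, -0.006, -0.015, 0.003, 0.02, 0.002, -0.001, 44, -0.009, -0.022, 0.005, 0.03, 0.003, -0.002, 44, -0.012, -0.029, 0.007, 0.04, 0.004, -0.003, 44]}}

```text
time: 20.42
tcp_pos: [0.5254, 0.1453, 0.2188]
eef_rot: [[-0.287, 0.656, 0.698], [0.958, 0.199, 0.208], [-0.002, 0.728, -0.685]]
contact_force: [-7.7, -0.9, -3.1]
width: 0.0454
```

```bash
python3 - <<'E'
from h import *
s=readout.state(); print(s["contact_force"],s["joints"],s["qd"])
go(*ringpose(.058,.2085,45))
E
```

```text
[-7.74068026 -0.88625977 -3.11975504] [-0.07509915  0.16069641  1.93501326  0.79965694  0.37040722 -2.59428388] [-0.04637088  0.03759481 -0.02948319 -0.36410879  0.13786759  0.29120936]
tcp [0.5254 0.1453 0.2188] shift [-0.0124 -0.0317  0.0089] rows 0.42175324148961674
turn [ 0.0192  0.0041 -0.002 ]
```

>>> {"name": "apply_moves", "arguments": {"series": [-0.003, -0.008, 0.001, 0.006, 0.001, 0, 44, -0.006, -0.016, 0.003, 0.012, 0.002, -0.001, 44, -0.009, -0.024, 0.005, 0.018, 0.003, -0.001, 44, -0.012, -0.032, 0.007, 0.02, 0.004, -0.002, 44, -0.012, -0.032, 0.007, 0.02, 0.004, -0.002, 44]}}

```text
time: 20.83
tcp_pos: [0.5207, 0.1362, 0.2055]
eef_rot: [[-0.291, 0.675, 0.678], [0.957, 0.206, 0.206], [-0.001, 0.709, -0.706]]
contact_force: [-0.1, 1.1, -0.2]
width: 0.0449
```

```bash
cat > st.py <<'E'
from h import *
s=readout.state(); print(s["contact_force"],s["joints"],s["width"],s["time"])
for n in("side","top"):
    p,d,m=cap(n); Q=pts(m,d,np.ones(d.shape,bool))
    b=Q[(Q[:,0]>.44)&(Q[:,0]<.68)&(Q[:,1]>.055)&(Q[:,1]<.24)&(Q[:,2]>.008)&(Q[:,2]<.03)]
    A=np.c_[b[:,:2]-[.543,.144],np.ones(len(b))]; x=np.linalg.lstsq(A,b[:,2],rcond=None)[0]
    print(n,"foot plane slopes",x.round(4),len(b),cv2.minAreaRect((b[:,:2]*1000).astype(np.float32)))
    for lo,hi in((.04,.07),(.1,.13),(.15,.18),(.19,.222)):
        k=Q[(np.hypot(Q[:,0]-.575,Q[:,1]-.153)<.03)&(Q[:,2]>lo)&(Q[:,2]<hi)&(Q[:,0]>.548)]
        if len(k): print("  rod",lo,len(k),np.median(k,0).round(4))
    save(n+"_st.png",p)
    import sys
E
python3 st.py
```

```text
[-0.13274595  1.08909293 -0.19456309] [-0.10027184  0.17170682  1.95272754  0.81583721  0.38331728 -2.63602816] 0.0448925967748077 20.8333
side foot plane slopes [0.007  0.011  0.0151] 1050 ((543.1766357421875, 143.515625), (175.05043029785156, 124.8084945678711), 16.562631607055664)
  rod 0.04 25 [0.5692 0.1477 0.0574]
  rod 0.1 31 [0.5697 0.1489 0.1156]
  rod 0.15 34 [0.5698 0.1491 0.1641]
  rod 0.19 82 [0.5672 0.1456 0.206 ]
top foot plane slopes [-0.003   0.001   0.0138] 1357 ((543.714599609375, 146.5658721923828), (169.1123046875, 119.67378234863281), 17.198442459106445)
  rod 0.04 7 [0.5701 0.1504 0.0514]
  rod 0.1 6 [0.569  0.1505 0.1132]
  rod 0.19 90 [0.5695 0.1518 0.2099]
```

```bash
cat > hw.py <<'E'
from h import *
s=readout.state(); R=np.array(s["eef_rot"]); p,d,m=cap("wrist"); Q=pts(m,d,np.ones(d.shape,bool)); rgb=p.reshape(-1,3)[(d>0).ravel()].astype(int)
L=(Q-s["tcp_pos"])@R*1000
k=(np.hypot(L[:,0],L[:,1])<11.)&(L[:,2]>-45)&(L[:,2]<30)
a=L[k]; W=Q[k]; lat=(W-HUB)@np.array([-O[1],O[0],0]); rr=(W-HUB)@O
for lo in range(-45,30,5):
    j=(a[:,2]>lo)&(a[:,2]<=lo+5)
    if j.sum()>3: print("toolz",lo,j.sum(),"xy",a[j,:2].mean(0).round(1),"ymin/max",a[j,1].min().round(1),a[j,1].max().round(1),"r",(rr[j].mean()*1e3).round(1),"lat",(lat[j].mean()*1e3).round(1),"z",W[j,2].mean().round(4))
E
python3 hw.py; python3 -c "
from h import *
go(*ringpose(.053,.199,45)); go(*ringpose(.056,.2035,45))"
```

```text
toolz -30 227 xy [ 5.8 -1.6] ymin/max -5.0 2.7 r 73.7 lat -4.9 z 0.2237
toolz -25 108 xy [ 5.3 -3.7] ymin/max -5.3 -0.4 r 72.0 lat -4.4 z 0.2191
toolz -20 85 xy [ 5.2 -3.7] ymin/max -5.1 -1.4 r 68.4 lat -4.3 z 0.2154
toolz -15 83 xy [ 5.1 -3.9] ymin/max -5.4 -0.3 r 65.0 lat -4.2 z 0.2118
toolz -10 69 xy [ 4.6 -3.5] ymin/max -4.9 10.8 r 61.2 lat -3.6 z 0.2085
toolz -5 65 xy [ 4.7 -3.9] ymin/max -5.1 -0.6 r 57.9 lat -3.7 z 0.2047
toolz 0 31 xy [ 2.8 -3.5] ymin/max -5.1 -0.9 r 54.6 lat -1.8 z 0.202
toolz 5 4 xy [ 1.  -1.1] ymin/max -2.8 1.8 r 48.7 lat 0.0 z 0.1995
toolz 10 18 xy [0.7 6.7] ymin/max 2.1 10.6 r 39.9 lat 0.4 z 0.2018
tcp [0.5205 0.1365 0.2055] shift [ 0.0018 -0.0087  0.0218] rows 0.2821639349390734
turn [ 0.0012  0.0017 -0.0015]
tcp [0.5205 0.1365 0.2055] shift [ 0.0018 -0.0066  0.0112] rows 0.15697228777313457
turn [ 0.0012  0.0017 -0.0015]
```

The stand is back flat and upright, with its foot within about 1 mm of where it was. The hook sits about 4° off, so I'll nudge it back gently with the bore and then recentre.

>>> {"name": "apply_moves", "arguments": {"series": [-0.003, 0, 0, 0, 0, 0, 44, -0.006, 0, 0, 0, 0, 0, 44, -0.008, 0, 0, 0, 0, 0, 44, -0.01, 0, 0, 0, 0, 0, 44, -0.012, 0, 0, 0, 0, 0, 44, -0.014, 0, 0, 0, 0, 0, 44, -0.014, 0, 0, 0, 0, 0, 44]}}

```text
time: 21.57
tcp_pos: [0.522, 0.1296, 0.2047]
eef_rot: [[-0.29, 0.677, 0.677], [0.957, 0.205, 0.206], [0.001, 0.707, -0.707]]
contact_force: [0.1, 0.6, -0.4]
width: 0.0452
```

>>> {"name": "apply_moves", "arguments": {"series": [0.004, 0, 0, 0, 0, 0, 44, 0.008, 0, 0, 0, 0, 0, 44, 0.012, 0, 0, 0, 0, 0, 44, 0.016, 0, 0, 0, 0, 0, 44, 0.016, 0, 0, 0, 0, 0, 44]}}

```text
time: 21.98
tcp_pos: [0.5194, 0.1378, 0.2046]
eef_rot: [[-0.291, 0.677, 0.676], [0.957, 0.205, 0.206], [0.001, 0.707, -0.707]]
contact_force: [0.2, 0.1, -1.0]
width: 0.0452
```

```bash
python3 hw.py
```

```text
toolz -30 237 xy [-0.7 -0.5] ymin/max -3.6 3.9 r 73.8 lat -0.1 z 0.2236
toolz -25 95 xy [-0.7 -2.5] ymin/max -4.0 0.8 r 71.8 lat -0.1 z 0.2188
toolz -20 88 xy [-0.7 -2.5] ymin/max -3.7 -0.5 r 68.3 lat -0.1 z 0.2153
toolz -15 80 xy [-0.6 -2.5] ymin/max -3.9 0.6 r 64.7 lat -0.2 z 0.2117
toolz -10 73 xy [-0.5 -2.5] ymin/max -3.8 -0.2 r 61.1 lat -0.3 z 0.2081
toolz -5 66 xy [-0.7 -2.4] ymin/max -3.7 0.0 r 57.3 lat -0.1 z 0.2045
toolz 0 55 xy [-0.6 -2.5] ymin/max -3.6 0.7 r 54.1 lat -0.2 z 0.2011
toolz 5 8 xy [-0.5 -2.6] ymin/max -3.2 -1.7 r 52.0 lat -0.2 z 0.1989
```

```bash
python3 -c "
from h import *
go(*ringpose(.055,.202,45)); print(readout.state()['joints'])"
```

```text
tcp [0.5195 0.1377 0.2047] shift [-0.0012 -0.0052  0.0143] rows 0.18347079961702323
turn [ 0.      0.0011 -0.0017]
[-0.09664093  0.17191989  1.9545332   0.81308144  0.38177539 -2.63042182]
```

>>> {"name": "apply_moves", "arguments": {"series": [-0.001, -0.001, 0.004, 0, 0, 0, 44, -0.001, -0.002, 0.008, 0, 0, 0, 44, -0.001, -0.004, 0.012, 0, 0, 0, 44, -0.001, -0.005, 0.014, 0, 0, 0, 44, -0.001, -0.005, 0.014, 0, 0, 0, 44]}}

```text
time: 22.45
tcp_pos: [0.5229, 0.1378, 0.1977]
eef_rot: [[-0.29, 0.677, 0.676], [0.957, 0.205, 0.206], [0.001, 0.707, -0.707]]
contact_force: [-1.0, 0.4, 0.1]
width: 0.0453
```

```bash
python3 -c "
from h import *
s=readout.state();print(s['joints'],s['contact_force'])"; python3 hw.py
```

```text
[-0.09508554  0.18988652  1.9582097   0.85131185  0.36605639 -2.6700551 ] [-0.95638807  0.40615085  0.13038454]
toolz -40 124 xy [0.3 2.5] ymin/max -0.7 5.5 r 74.3 lat -0.1 z 0.2248
toolz -35 194 xy [0.5 1.1] ymin/max -1.4 7.5 r 73.4 lat -0.3 z 0.2218
toolz -30 113 xy [0.6 0.1] ymin/max -1.4 2.5 r 70.2 lat -0.4 z 0.2172
toolz -25 101 xy [0.4 0.1] ymin/max -1.3 2.7 r 66.5 lat -0.2 z 0.2137
toolz -20 85 xy [0.6 0.1] ymin/max -1.2 3.6 r 63.0 lat -0.4 z 0.2101
toolz -15 78 xy [0.6 0.2] ymin/max -1.6 9.4 r 59.4 lat -0.3 z 0.2067
toolz -10 73 xy [0.5 0.2] ymin/max -1.2 2.4 r 56.0 lat -0.2 z 0.2032
toolz -5 49 xy [0.7 0.2] ymin/max -1.2 2.6 r 52.9 lat -0.4 z 0.2001
toolz 0 5 xy [1.2 1.4] ymin/max 0.3 2.9 r 48.7 lat -0.9 z 0.1976
```

>>> {"name": "apply_moves", "arguments": {"series": [0, 0, 0, 0, 0, 0, 47, 0, 0, 0, 0, 0, 0, 49, 0, 0, 0, 0, 0, 0, 51, 0, 0, 0, 0, 0, 0, 54, 0, 0, 0, 0, 0, 0, 57, 0, 0, 0, 0, 0, 0, 60, 0, 0, 0, 0, 0, 0, 62, 0, 0, 0, 0, 0, 0, 62]}}

```text
time: 23.17
tcp_pos: [0.5228, 0.1379, 0.198]
eef_rot: [[-0.291, 0.677, 0.676], [0.957, 0.205, 0.206], [0.001, 0.707, -0.707]]
contact_force: [0.2, -0.3, -0.0]
width: 0.0619
```

```bash
python3 - <<'E'
from h import *
s=readout.state(); print(s["width"],s["contact_force"])
p,d,m=cap("wrist"); q,e,ms=cap("side"); 
a=cv2.resize(p[100:384,130:380],(440,500)); b=cv2.resize(q[100:200,190:268],(360,500),interpolation=cv2.INTER_CUBIC)
save("w10.png",np.hstack([a,b]))
E
```

```text
0.06189924453628519 [ 0.21138393 -0.31121317 -0.03423894]
```

View pics/w10.png

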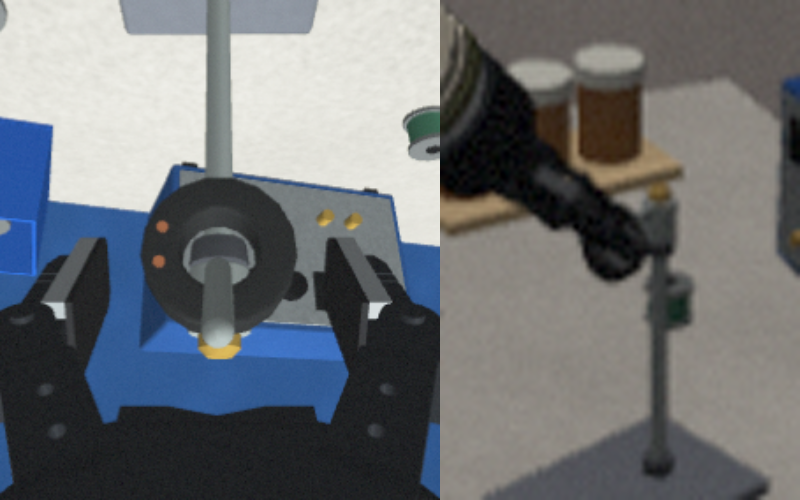

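The ring now hangs on the bar. It sits at crop (255,218), clear of both pads, with the tip at (335,218). I'll back straight out along the tool axis.

>>> {"name": "apply_moves", "arguments": {"series": [0, 0, -0.015, 0, 0, 0, 64, 0, 0, -0.03, 0, 0, 0, 64, 0, 0, -0.05, 0, 0, 0, 64, 0, 0, -0.08, 0, 0, 0, 64, 0, 0, -0.12, 0, 0, 0, 64, 0, 0, -0.17, 0, 0, 0, 64, 0, 0, -0.22, 0, 0, 0, 64, 0, 0, -0.27, 0, 0, 0, 64, 0, 0, -0.27, 0, 0, 0, 64, 0, 0, -0.27, 0, 0, 0, 64]}}

```text
time: 24.1
tcp_pos: [0.431, 0.1097, 0.2946]
eef_rot: [[-0.289, 0.675, 0.679], [0.957, 0.205, 0.204], [-0.001, 0.709, -0.705]]
contact_force: [0.4, -0.4, -0.1]
width: 0.064
```

```bash
python3 st.py; cat > fin.py <<'E'
from h import *
lat=np.array([-O[1],O[0],0])
for n in("wrist","side"):
    p,d,m=cap(n); Q=pts(m,d,np.ones(d.shape,bool)); rgb=p.reshape(-1,3)[(d>0).ravel()].astype(int)
    r=(Q-HUB)@O; l=(Q-HUB)@lat; near=(r>.014)&(r<.085)&(np.abs(l)<.035)&(Q[:,2]>.14)&(Q[:,2]<.235)
    dark=rgb.max(1)<75
    j=near&dark; print(n,"dark(ring)",j.sum(),"r",r[j].min().round(4),r[j].max().round(4),"lat",l[j].min().round(4),l[j].max().round(4),"z",Q[j,2].min().round(4),Q[j,2].max().round(4))
    for lo in(.05,.055,.06,.065,.07):
        k=near&~dark&(r>lo)&(r<lo+.005)&(Q[:,2]>.197)
        if k.sum(): print("  bar r",lo,k.sum(),"lat",(l[k].mean()*1e3).round(1),"z",Q[k,2].mean().round(4))
    if n=="wrist": a=p
    for t in trace("ring_core",n)[:4]: c=pts(m,d,t["region"]); print("  ring",round(t["confidence"],2),np.median(c,0).round(3))
b=cv2.resize(p[90:210,180:268],(360,490),interpolation=cv2.INTER_CUBIC); b=np.pad(b,((0,10),(0,0),(0,0)))
save("fin.png",np.hstack([cv2.resize(a[60:360,130:380],(440,500)),b])); print(readout.state()["tcp_pos"],readout.state()["time"])
E
python3 fin.py
```

```text
[ 0.36965239 -0.44790467 -0.13266878] [-0.24506124 -0.15088205  1.96632817  0.59468217  0.70475145 -2.44602877] 0.06400013094469464 24.1
side foot plane slopes [0.004  0.0094 0.015 ] 1054 ((541.767822265625, 140.19961547851562), (171.9585723876953, 123.31182861328125), 17.248573303222656)
  rod 0.04 25 [0.5695 0.1477 0.0562]
  rod 0.1 32 [0.5705 0.1489 0.1168]
  rod 0.15 33 [0.5699 0.1493 0.1636]
  rod 0.19 76 [0.5682 0.1459 0.2076]
top foot plane slopes [0.0001 0.0028 0.0136] 1940 ((543.2098999023438, 146.42591857910156), (169.69308471679688, 119.75135803222656), 17.138668060302734)
  rod 0.04 6 [0.5706 0.1506 0.0577]
  rod 0.1 7 [0.5685 0.1507 0.109 ]
  rod 0.19 91 [0.5695 0.1519 0.2098]
wrist dark(ring) 1485 r 0.0326 0.0526 lat -0.024 0.0225 z 0.171 0.2175
  bar r 0.05 13 lat 3.9 z 0.2
  bar r 0.055 16 lat -0.3 z 0.204
  bar r 0.06 18 lat -0.5 z 0.2088
  bar r 0.065 18 lat -0.6 z 0.214
  bar r 0.07 75 lat -0.3 z 0.2224
  ring 0.73 [0.526 0.141 0.196]
side dark(ring) 175 r 0.0145 0.0709 lat -0.0238 0.0277 z 0.1742 0.221
  bar r 0.065 2 lat 1.9 z 0.2239
  bar r 0.07 2 lat 1.1 z 0.2246
  ring 0.86 [ 0.703 -0.325  0.022]
  ring 0.77 [ 0.486 -0.305  0.016]
  ring 0.61 [0.529 0.129 0.197]
  ring 0.41 [ 0.344 -0.036  0.02 ]
[0.43163563 0.11020849 0.29256091] 24.4
```

View pics/fin.png

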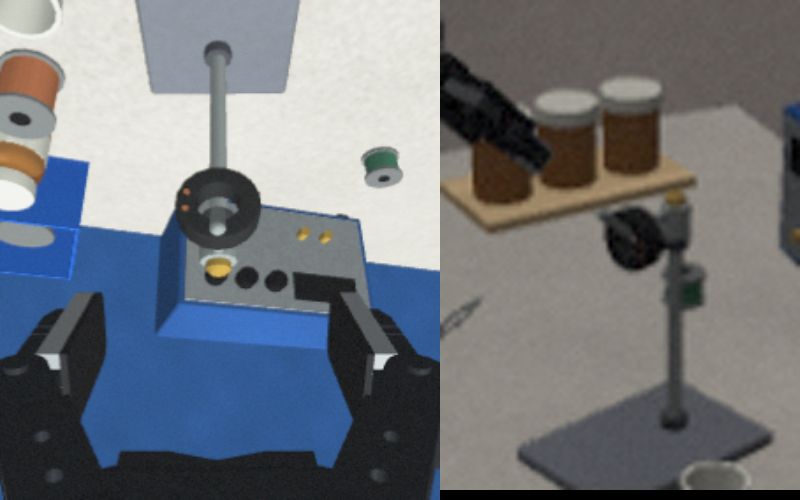

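The ring hangs in the bend with its centre at about r 42 mm and z 0.194. The hook is within 1° of the target and the foot is where it was.

```bash
python3 -c "
from workcell import workorder; print(workorder.sign_off())"
```

```text
the job is handed in; nothing more can be done
None
```

The job is handed in: the ring hangs in the bend of the hook, and the hook faces out over the long end of the foot. However, the stand was briefly tipped while I was putting the ring on.

**What I did:** I pressed the knockout lever down to its stop, swivelled the hook to the long end, then gripped the dark 48 mm ring and threaded it over the tip. I let it go just above the bend.

**What went wrong:**
- **Stand tipped:** I tried to level the ring further while it was already on the hook, and joint 6 hit its range limit. The tool drifted about 30 mm, pushed the hook at up to about 12 N, and leaned and partly lifted the stand. I backed out in small steps and the stand settled flat again.
- **Hook knocked off line:** the same drift turned the hook about 4°. I nudged it back with the ring before letting go.
- **Joint 6 at its limit:** it read -2.883 and -2.884 against the stated limit of -2.88, once in transit and once during the drift.

**Last checks:**
- **Lever:** it met its stop at about 21 N, and the ring then stood 13.3 mm proud of the face.
- **Ring:** it hangs with its centre about 42 mm out from the rod and at z 0.194 m. It was clear of the gripper.
- **Hook:** it faces within about 1° of the foot's axis.
- **Stand:** it is upright, with foot yaw 17.1° as before. The top camera puts its centre within 0.5 mm of where it started; the side camera's estimate differs by about 2 mm from its first one.
- **Bystanders:** none of my moves went near them. I did not measure their positions again.
- **Time:** about 24 s of the 66 s allowed.

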